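# Assemble the two-tier pastry stand with its ring nut

## Robot

A 7-joint arm with a two-finger parallel gripper is mounted at the origin on a cart in front of the work surface, level with it; the furniture and walls round the work are solid. World frame = base frame: x ahead of the robot, y to its left, z up, the work surface at z = 0. Lengths are in m, angles in degrees, forces in N, time in s.
With the tool pointing down it reaches from about 0.35 to 0.9 m from the base axis. Payload 19.9 kg.
Tool frame: the origin (TCP) lies at the very end of the fingers, on their centre line; the grasp point (between the pads) lies hold_point_z behind it (hold_point_z is the distance from the TCP to the grasp point, in m); z points along the fingers, y is the direction in which the jaws open and shut (so a half turn about z gives the same grasp; the last joint's range is limited). The gripper opens to 85 mm and grips with 20 to 120 N. Pads are 22 mm wide; open, the fingers measure 114 mm over their backs; the gripper's body (76 mm by 85 mm) begins 54 mm behind the grasp point. The pads swing forward as they close: fully open they stand 13 mm farther back than shut.
Start: joints at [-74.8, 23.915, -0.59, 92.452, 0.269, 63.638, -3.037], TCP at [0.189, 0.596, 0.231] pointing down, gripper open.
Joint ranges: [-161.28, 161.28], [-22.2, 115.67], [-73.04, 71.86], [3.21, 147.25], [-68.34, 248.33], [10.77, 114.83], [-161.83, 161.83]. Speed limits (degrees/s): [108.29, 108.29, 136.94, 136.94, 172.46, 172.46, 172.46].

## Interface

Orientations are given as a 3x3 rotation matrix whose columns are the frame's x, y, z axes.
In Python, from bench import sense, snapshot, sign_off, hold_point_z gives the robot as it stands.
- The arm moves only by the tool carry_out, never from a script. Its argument "moves" is a list of rows, each an object of numbers: "tx", "ty", "tz": the shift along the tool's x, y, z in m; "ax", "ay", "az": the turn, a rotation vector about the tool's x, y, z in degrees; "hand": the finger opening in m, from 0 to 0.0854. A call has 1 to 10 rows; each row is the pose to reach, as a shift and turn from the pose commanded when the call began, along the tool's axes at that moment; what a row does not reach only later rows make up. A row lasts 1/8 s, in which the tool goes at most 62.5 mm and 10.7 degrees, less where a joint would pass 70% of its speed; a pose out of reach is approached as far as the arm can. A call with a gripper value outside its range is refused whole. The fingers move at their own pace and stop on an object; the grip force is fixed at half the most. Time passes only in rows, so rows that repeat a pose let the fingers close. It gives the time, the measured TCP pose, the force and the opening at its end, in the units of the state.
- sense(): the state, without advancing time (a new reading comes with each control period).
- snapshot(name): name is "scene" or "top" or "wrist"; returns a dict with "pixels" (384x512x3 uint8, red, green, blue), "camera_matrix" (3x3 intrinsics, pixels), "cam_to_world" (4x4, takes a point from camera to world coordinates); the wrist camera has in their place "hand_eye" (4x4, takes a point from camera to tool coordinates, whose origin is the TCP and whose axes are the flange's). Camera axes: x right, y down, z forward; pixel columns grow to the right and rows downward; lengths in m; the calibration is good to about 2 mm. A picture is of the moment at which its call begins: read the wrist's pose just before it. There is no depth.
- sign_off(): hands the job in, once; it reports no verdict.
The state is a dict: "time": time; "qpos": joint angles; "qd": joint speeds; "joint_efforts": joint torques, N m; "tool_pos": TCP position; "eef_rot": TCP orientation; "wrist_force": force on the tool from outside, world axes, zero at the start; "moment": the same for the moment, N m; "opening": opening from 0.0 (shut) to 1.0 (fully open).
Only numpy, scipy, OpenCV 4.12 (cv2) and the standard library are available. Lean on these libraries where they do the work, as an engineer would, in place of code of your own. Each camera call takes 0.05 s, during which the arm holds its last target.

## Task

Put together the pastry stand: set the white upper tier over the threaded rod so that it rests flat on the collar's rubber gasket, then screw the brass ring nut onto the rod, clockwise, past the soft squash of the gasket until you feel it go firm, and leave it hand-tight so that the tier is firmly clamped. Stop soon after the resistance rises, because overtightening cracks the tier, and leave the other things on the counter where they are.

Things in the scene. Friction and masses are not known exactly. Their poses are not given: they have to be found in the camera images.
- stand: lower part of the pastry stand, fixed to the counter by its steel foot: a round wooden lower tier 190 mm across, top at 26 mm, with an upright steel rod in its middle. Origin on the counter on the rod's axis, z up along the rod. The rod is plain, 20 mm thick, up to 110 mm, 17 mm from there to 149 mm apart from its thread, then a cone to a 10 mm tip at 156 mm
- thread_top (a point): upper end of the rod's thread, on the axis, 137.5 mm above the counter. The thread runs from here down to 121 mm: right-hand, coarse, two starts, 23 mm outside, 12 mm of travel a turn. Only the plain 17 mm pilot and its cone stand above it
- rod_tip (a point): top of the rod's conical tip, on the rod's axis, 156 mm above the counter
- gasket_top (a point): centre of the unloaded seat of the upper tier, 95 mm above the counter: a black rubber gasket ring, 37 mm across, in a dark steel collar on the rod. The tier's weight sinks it 2.2 to 3.5 mm. It is soft (1.6 N a mm) at first and then firm (24 N a mm); it goes firm 3.9 to 8.2 mm below this point, how far depends on its wear, differs each time and cannot be seen
- tier: loose upper tier, 450 g: white ceramic disc 177 mm across, 6 mm thick, with a rim 10 mm high at its edge and an upright steel hub tube in the middle, 38 mm outside; a 25.6 mm bore goes through disc and hub. A 52 mm flange, up to 11 mm high, rings the hub's foot. Origin at the centre of the underside, z up. Lies flat on the counter at the start
- hub_top (a point): centre of the top of the tier's hub tube, 34 mm above the tier's underside; here the ring nut bears on the tier. The hub is the place to hold the tier from above
- nut: loose knurled brass ring nut, 80 g: 44 mm outside, 22 mm high, open right through, its inside thread fits the rod's. Origin at the centre of its underside, z up along the bore. Lowered over the rod's pilot it comes to rest on the thread's end with its underside 133 to 137 mm above the counter; from there, at any yaw, it screws down at once, 1.9 mm for each radian clockwise seen from above
- nut_top (a point): centre of the nut's top face, 22 mm above its underside. On the thread the nut turns almost freely (under 0.06 N m) till it meets the hub after 0.05 to 0.5 turn; another 0.05 to 0.5 turn on the gasket goes firm and the moment, turning slowly, climbs 0.3 to 0.6 N m a radian. About 0.19 N m is hand-tight, a clamping force of 15 to 24 N; under 11 N is loose, over 30 N cracks the tier
- jam: a jar of red jam with a yellow lid, 62 mm across, 85 mm high; a bystander. Origin at the centre of its underside
- reader: a small white square card reader, 68 x 68 x 14 mm; a bystander. Origin at the centre of the underside

How it is judged:
By the outcome, as a careful person would: the job done as asked, in the order asked, and still so for the second after the job is handed in, with the robot touching nothing.
It also fails if it takes over 72 s, if anything falls off the work surface, if the arm or the gripper's body presses on something with over 40 N, if the wrist force passes 120 N, or if a joint passes its speed limit or range.

## Working session

There is one attempt and no reset: what is moved stays moved. The work goes in short steps, Python scripts to look and compute and a tool call to move; the robot and the scene stay as the last step left them, time stands still between calls to the robot, and variables do not carry over. Pictures are saved under pics/ and viewed, and the job is handed in when it is done.

Besides the shell and the picture viewer there is one more tool, called after ">>>" as name(argument=value, ...) on one line, values as JSON. carry_out: Moves the arm, as the interface text tells. Its arguments: {"type":"object","properties":{"moves":{"type":"array","items":{"type":"object","properties":{"tx":{"type":"number"},"ty":{"type":"number"},"tz":{"type":"number"},"ax":{"type":"number"},"ay":{"type":"number"},"az":{"type":"number"},"hand":{"type":"number"}}}}},"required":["moves"]}

```bash
ls; mkdir -p pics
python3 - <<'E'
from bench import sense, snapshot, hold_point_z
import cv2,pickle
s=sense(); print(s, hold_point_z)
for n in("scene","top","wrist"):
    r=snapshot(n); pickle.dump((s,r),open(f"pics/{n}0.pkl","wb"))
    cv2.imwrite(f"pics/{n}0.png",r["pixels"][:,:,::-1])
    print(n,{k:v for k,v in r.items() if k!="pixels"})
E
```

```text
pics
{'time': 0.0, 'qpos': array([-74.80115207,  23.94822034,  -0.59066038,  92.48326079,
         0.26762282,  63.63691198,  -3.0359101 ]), 'qd': array([ 0.02123681,  0.01299948, -0.00545391, -0.06782856, -0.01391419,
        0.08881201, -0.00846723]), 'joint_efforts': array([-1.87303190e-04, -8.64454007e+01,  6.78596981e-01, -4.34885073e+01,
        1.91192242e-02,  7.59730552e-03,  1.69398822e-05]), 'tool_pos': array([0.18863876, 0.59551471, 0.23067485]), 'eef_rot': array([[-9.53318189e-01,  3.01967453e-01, -2.95357347e-04],
       [ 3.01967592e-01,  9.53317519e-01, -1.13171552e-03],
       [-6.01719195e-05, -1.16807334e-03, -9.99999316e-01]]), 'wrist_force': array([1.0152187 , 0.20547241, 0.34224534]), 'moment': array([-0.03804908,  0.04709727, -0.04914322]), 'opening': 0.9981184627276075} 0.0187
scene {'camera_matrix': array([[431.35383204,   0.        , 245.18861318],
       [  0.        , 431.35383204, 188.56013949],
       [  0.        ,   0.        ,   1.        ]]), 'cam_to_world': array([[ 0.56426304, -0.64117004,  0.52010403, -0.34584022],
       [-0.82548809, -0.42801737
[... 424 characters left out ...]
19,  0.02073028, -0.00989002,  0.01983933],
       [ 0.00627636, -0.16763727, -0.98582876,  1.30701452],
       [ 0.        ,  0.        ,  0.        ,  1.        ]])}
wrist {'camera_matrix': array([[334.43228896,   0.        , 255.79536128],
       [  0.        , 334.43228896, 190.52970423],
       [  0.        ,   0.        ,   1.        ]]), 'hand_eye': array([[-1.59921995e-04, -9.51142160e-01, -3.08753245e-01,
         7.83445621e-02],
       [ 9.99999433e-01,  1.72962188e-04, -1.05078582e-03,
        -5.86479833e-04],
       [ 1.05284933e-03, -3.08753238e-01,  9.51141593e-01,
        -1.42065686e-01],
       [ 0.00000000e+00,  0.00000000e+00,  0.00000000e+00,
         1.00000000e+00]])}
```

View pics/scene0.png

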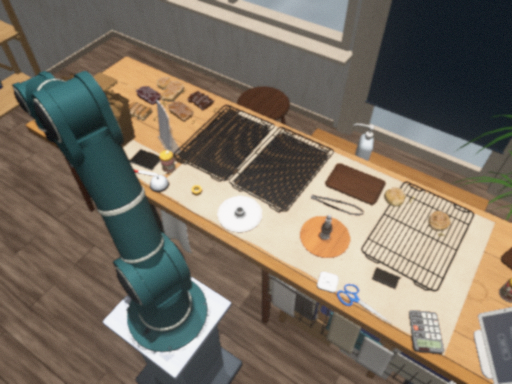

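View pics/top0.png

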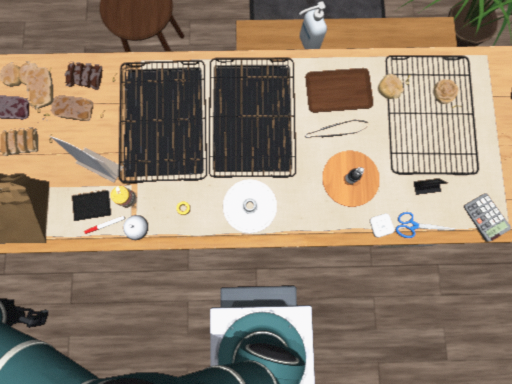

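View pics/wrist0.png

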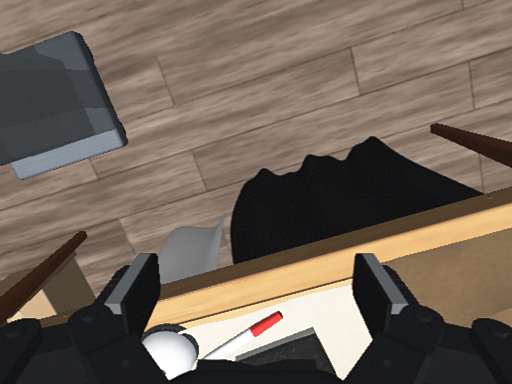

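```bash
cat > h.py <<'E'
import numpy as np,pickle,cv2
def ray(K,T,u,v):
    d=T[:3,:3]@np.linalg.inv(K)@np.array([u,v,1.]); return T[:3,3],d
def atz(K,T,u,v,z):
    o,d=ray(K,T,u,v); return o+d*(z-o[2])/d[2]
def proj(K,T,p):
    c=T[:3,:3].T@(np.asarray(p,float)-T[:3,3]); q=K@c; return q[:2]/q[2]
def wristT(s,r):
    T=np.eye(4);T[:3,:3]=s["eef_rot"];T[:3,3]=s["tool_pos"]; return T@r["hand_eye"]
E
python3 - <<'E'
from h import *
s,r=pickle.load(open("pics/top0.pkl","rb")); K,T=r["camera_matrix"],r["cam_to_world"]
im=r["pixels"]
for n,u,v,z in[("tier",250,206,.01),("hub",249.5,205,.034),("nut",183,208.5,.022),("lower",351,178.5,.026),("tip",356.5,174.5,.156),("reader",382,225,.014),("jam",124,197,.085)]:
    print(n,atz(K,T,u,v,z).round(4))
c=cv2.resize(im[150:250,110:410],None,fx=2.66,fy=2.66,interpolation=cv2.INTER_CUBIC)
cv2.imwrite("pics/topc.png",c[:,:,::-1])
E
```

```text
tier [0.4681 0.0276 0.01  ]
hub [0.4683 0.029  0.034 ]
nut [0.463  0.2439 0.022 ]
lower [ 0.5496 -0.3043  0.026 ]
tip [ 0.536  -0.2884  0.156 ]
reader [ 0.3966 -0.3983  0.014 ]
jam [0.4947 0.4149 0.085 ]
```

View pics/topc.png

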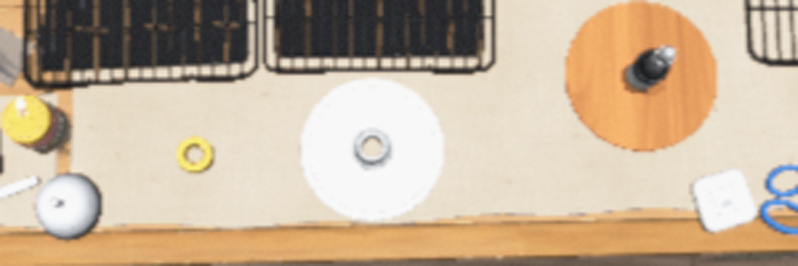

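Run:
```python
from h import *
s,r=pickle.load(open("pics/top0.pkl","rb")); K,T=r["camera_matrix"],r["cam_to_world"]
im=r["pixels"]; hsv=cv2.cvtColor(im,cv2.COLOR_RGB2HSV).astype(int)
def comp(mask,u,v,name,z):
    n,l,st,c=cv2.connectedComponentsWithStats(mask.astype(np.uint8))
    k=np.argmin([np.hypot(*(c[i]-[u,v])) if st[i,4]>20 else 1e9 for i in range(n)])
    cs,_=cv2.findContours((l==k).astype(np.uint8),cv2.RETR_EXTERNAL,cv2.CHAIN_APPROX_NONE)
    cc=max(cs,key=len); P=np.array([atz(K,T,p[0][0],p[0][1],z)[:2] for p in cc])
    (e,ax,an)=cv2.fitEllipse(cc); h=cv2.convexHull(P.astype(np.float32))
    cen=atz(K,T,*e,z); A=np.c_[2*P,np.ones(len(P))]; x=np.linalg.lstsq(A,(P**2).sum(1),rcond=None)[0]
    print(name,st[k],c[k].round(1),"ell",np.round(e,1),np.round(ax,1),"world",cen.round(4),"circ",x[:2].round(4),np.sqrt(x[2]+x[:2]@x[:2]).round(4))
H,S,V=[hsv[:,:,i] for i in range(3)]
comp((S>140)&(H<16)&(V>150),351,178,"lower",.026)
comp((S<20)&(V>225),250,206,"tier",.010)
comp((S>130)&(H>22)&(H<35)&(V>120),183,208,"nut",.018)
print("tip",atz(K,T,361,169.5,.156),atz(K,T,360,170,.149))
for p in [(.548,-.304,.156),(.548,-.304,.095),(.548,-.304,.026)]: print(proj(K,T,p))
```

```text
lower [ 324  151   54   55 1847] [351.1 178.1] ell [351.9 178.1] [48.7 54.4] world [ 0.5509 -0.3072  0.026 ] circ [ 0.552 -0.307] 0.0798
tier [ 223  179   54   54 2172] [249.4 205.7] ell [249.4 205.8] [53.2 53.8] world [0.4689 0.0294 0.01  ] circ [0.4698 0.0294] 0.0877
nut [178 202   8  12  26] [180.5 207.4] ell [181.9 207.9] [ 7.6 10.1] world [0.4657 0.2481 0.018 ] circ [0.4648 0.2452] 0.0158
tip [ 0.55077839 -0.30260822  0.156     ] [ 0.55084124 -0.30149845  0.149     ]
[361.53308584 170.41153651]
[356.2885872  174.64847412]
[350.93781315 178.97126976]
```

>>> carry_out(moves=[{"tx":-0.02,"ty":-0.02,"az":3},{"tx":-0.06,"ty":-0.062,"az":9},{"tx":-0.1,"ty":-0.104,"az":16},{"tx":-0.14,"ty":-0.146,"az":23},{"tx":-0.18,"ty":-0.188,"az":30},{"tx":-0.22,"ty":-0.23,"az":37},{"tx":-0.26,"ty":-0.272,"az":44},{"tx":-0.3,"ty":-0.313,"az":51},{"tx":-0.34,"ty":-0.354,"az":58},{"tx":-0.38,"ty":-0.395,"az":64}])

```text
validation failed for argument at $.mo...
```

>>> carry_out(moves=[{"tx":-0.02,"ty":-0.02,"tz":0.0,"ax":0.0,"ay":0.0,"az":3.0,"hand":0.085}])

```text
time: 0.28
tool_pos: [0.2006, 0.5712, 0.2306]
eef_rot: [[-0.937, 0.35, -0.001], [0.35, 0.937, -0.0], [0.001, -0.001, -1.0]]
wrist_force: [0.5, -0.4, -0.1]
opening: 0.997
```

>>> carry_out(moves=[{"tx":-0.04,"ty":-0.0375,"tz":0.0,"ax":0.0,"ay":0.0,"az":6.0,"hand":0.085},{"tx":-0.08,"ty":-0.075,"tz":0.0,"ax":0.0,"ay":0.0,"az":12.0,"hand":0.085},{"tx":-0.12,"ty":-0.1125,"tz":0.0,"ax":0.0,"ay":0.0,"az":18.0,"hand":0.085},{"tx":-0.16,"ty":-0.15,"tz":0.0,"ax":0.0,"ay":0.0,"az":24.0,"hand":0.085},{"tx":-0.2,"ty":-0.1875,"tz":0.0,"ax":0.0,"ay":0.0,"az":30.0,"hand":0.085},{"tx":-0.24,"ty":-0.225,"tz":0.0,"ax":0.0,"ay":0.0,"az":36.0,"hand":0.085},{"tx":-0.28,"ty":-0.2625,"tz":0.0,"ax":0.0,"ay":0.0,"az":42.0,"hand":0.085},{"tx":-0.32,"ty":-0.3,"tz":0.0,"ax":0.0,"ay":0.0,"az":48.0,"hand":0.085},{"tx":-0.36,"ty":-0.3375,"tz":0.0,"ax":0.0,"ay":0.0,"az":54.0,"hand":0.085},{"tx":-0.4,"ty":-0.375,"tz":0.0,"ax":0.0,"ay":0.0,"az":60.0,"hand":0.085}])

```text
time: 1.52
tool_pos: [0.4449, 0.0774, 0.2315]
eef_rot: [[-0.161, 0.987, 0.0], [0.987, 0.161, 0.0], [0.0, 0.0, -1.0]]
wrist_force: [1.0, 0.7, -0.4]
opening: 0.996
```

```bash
cat > look.py <<'E'
import sys
from h import *
from bench import sense,snapshot
def look(n,cam="wrist"):
    s=sense(); r=snapshot(cam); pickle.dump((s,r),open(f"pics/{n}.pkl","wb")); cv2.imwrite(f"pics/{n}.png",r["pixels"][:,:,::-1])
    print(s["time"],s["tool_pos"].round(4),np.degrees(np.arctan2(s["eef_rot"][1,0],s["eef_rot"][0,0])).round(2),s["qpos"].round(1),"F",s["wrist_force"].round(2),"M",s["moment"].round(3),"op",round(s["opening"],3))
    return s,r
if __name__=="__main__": look(sys.argv[1],*sys.argv[2:])
E
python3 look.py w1
```

```text
1.525 [0.4449 0.0774 0.2315] 99.24 [-40.9   6.1  29.1 116.8  -3.5  57.9  -0.8] F [ 0.99  0.7  -0.45] M [ 0.032 -0.025 -0.018] op 0.996
```

View pics/w1.png

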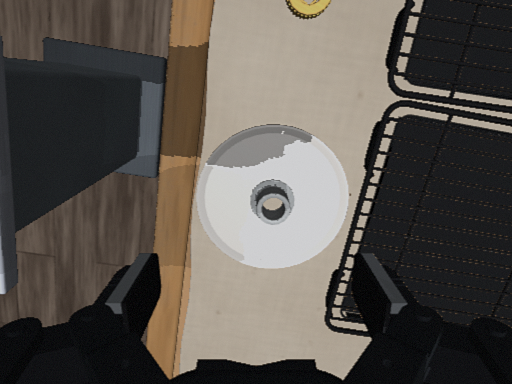

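Run:
```python
from h import *
s,r=pickle.load(open("pics/w1.pkl","rb")); K=r["camera_matrix"]; T=wristT(s,r)
im=r["pixels"]; c=cv2.resize(im[150:250,200:350],None,fx=5,fy=5,interpolation=cv2.INTER_CUBIC)
cv2.imwrite("pics/w1c.png",c[:,:,::-1])
# predicted circle overlays
for u,v,z in[(272,202,.034),(272,196.5,.010),(309,3,.022)]: print(atz(K,T,u,v,z))
```

```text
[0.46978008 0.03551973 0.034     ]
[0.47120864 0.03371281 0.01      ]
[0.47055408 0.23166268 0.022     ]
```

View pics/w1c.png

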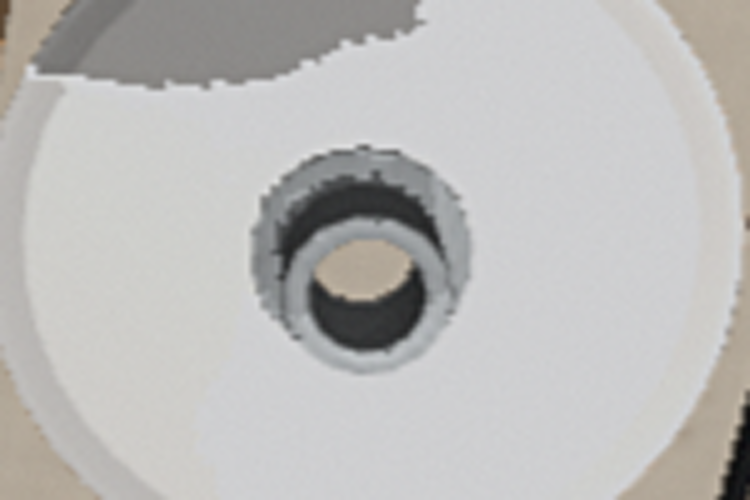

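```bash
cat >> h.py <<'E'
def ring(K,T,c,R,z,n=72):
    t=np.linspace(0,2*np.pi,n,endpoint=False)
    return np.array([proj(K,T,(c[0]+R*np.cos(a),c[1]+R*np.sin(a),z)) for a in t])
def draw(im,K,T,rings,box,f,name):
    x0,x1,y0,y1=box
    o=cv2.resize(im[y0:y1,x0:x1],None,fx=f,fy=f,interpolation=cv2.INTER_CUBIC)[:,:,::-1].copy()
    for (c,R,z),col in zip(rings,[(0,0,255),(0,255,0),(255,0,0),(255,0,255),(255,255,0),(0,255,255)]):
        p=((ring(K,T,c,R,z)+.5-[x0,y0])*f-.5).round().astype(int)
        cv2.polylines(o,[p],True,col,1)
    cv2.imwrite(name,o)
E
python3 - <<'E'
from h import *
s,r=pickle.load(open("pics/w1.pkl","rb")); K=r["camera_matrix"]; T=wristT(s,r)
h=atz(K,T,273.4,208.6,.034); print(h)
c=h
draw(r["pixels"],K,T,[(c,.019,.034),(c,.0128,.034),(c,.026,.011),(c,.0885,.010),(c,.0128,.0)],(190,360,110,280),3.5,"pics/w1d.png")
E
```

```text
[0.47261886 0.02825115 0.034     ]
```

View pics/w1d.png

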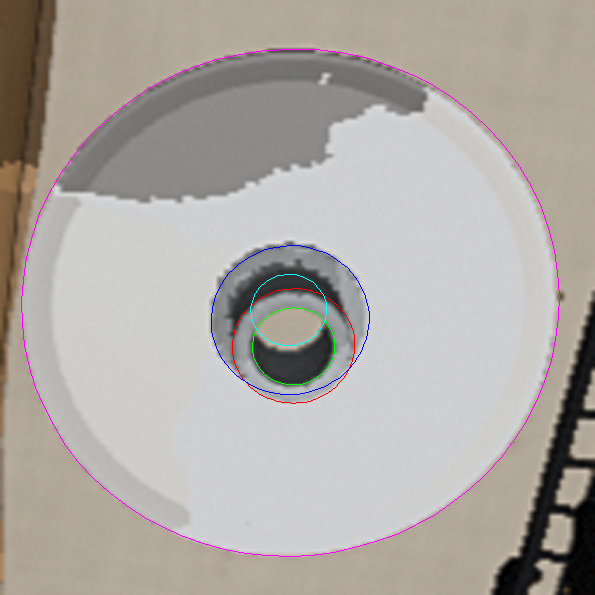

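>>> carry_out(moves=[{"tx":-0.02,"ty":0.007,"tz":0.03,"ax":0.0,"ay":0.0,"az":0.0,"hand":0.085},{"tx":-0.04,"ty":0.014,"tz":0.07,"ax":0.0,"ay":0.0,"az":0.0,"hand":0.085},{"tx":-0.053,"ty":0.0195,"tz":0.11,"ax":0.0,"ay":0.0,"az":0.0,"hand":0.085},{"tx":-0.053,"ty":0.0195,"tz":0.15,"ax":0.0,"ay":0.0,"az":0.0,"hand":0.085},{"tx":-0.053,"ty":0.0195,"tz":0.165,"ax":0.0,"ay":0.0,"az":0.0,"hand":0.085},{"tx":-0.053,"ty":0.0195,"tz":0.165,"ax":0.0,"ay":0.0,"az":0.0,"hand":0.085},{"tx":-0.053,"ty":0.0195,"tz":0.165,"ax":0.0,"ay":0.0,"az":0.0,"hand":0.085}])

```text
time: 2.45
tool_pos: [0.4731, 0.0302, 0.0676]
eef_rot: [[-0.164, 0.986, 0.002], [0.986, 0.164, 0.001], [0.0, 0.002, -1.0]]
wrist_force: [0.7, -0.2, 0.7]
opening: 0.994
```

```bash
python3 look.py w2
```

```text
2.45 [0.4731 0.0302 0.0676] 99.44 [-29.6  24.6  26.5 121.6 -17.8  37.4  18.5] F [ 0.73 -0.22  0.7 ] M [-0.02   0.005  0.001] op 0.994
```

View pics/w2.png

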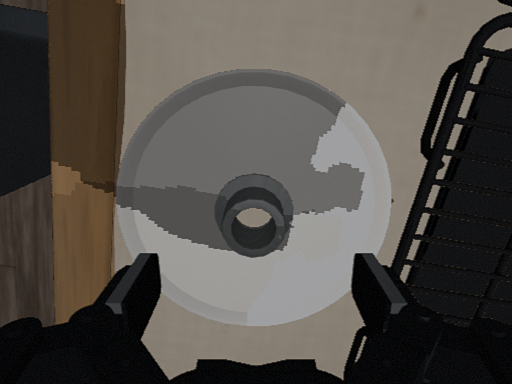

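Run:
```python
from h import *
s,r=pickle.load(open("pics/w2.pkl","rb")); K=r["camera_matrix"]; T=wristT(s,r)
c=(.4726,.0283)
draw(r["pixels"],K,T,[(c,.019,.034),(c,.0128,.034),(c,.026,.011),(c,.0885,.010)],(110,400,60,335),2.5,"pics/w2d.png")
```

```text
(no output)
```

View pics/w2d.png

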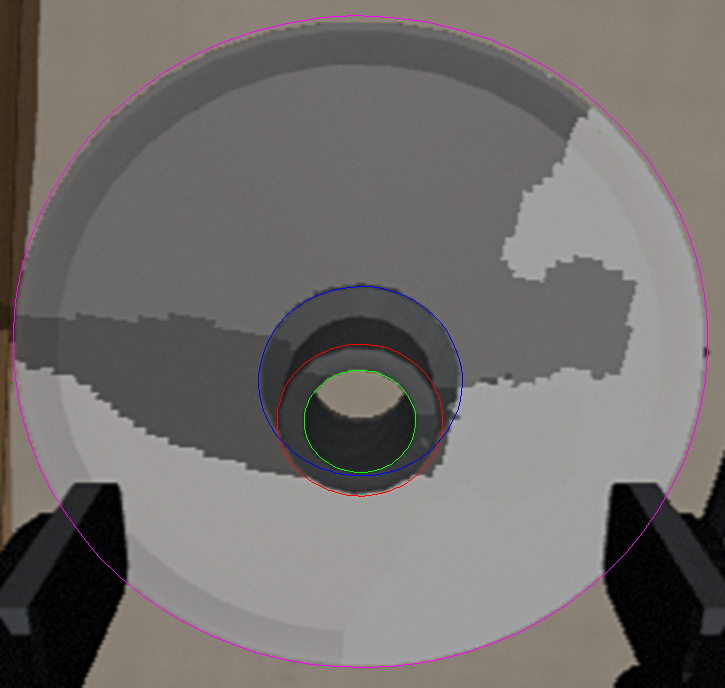

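>>> carry_out(moves=[{"tx":-0.002,"ty":-0.001,"tz":0.02,"ax":0.0,"ay":0.0,"az":0.0,"hand":0.085},{"tx":-0.0025,"ty":-0.001,"tz":0.04,"ax":0.0,"ay":0.0,"az":0.0,"hand":0.085},{"tx":-0.0025,"ty":-0.001,"tz":0.053,"ax":0.0,"ay":0.0,"az":0.0,"hand":0.085},{"tx":-0.0025,"ty":-0.001,"tz":0.055,"ax":0.0,"ay":0.0,"az":0.0,"hand":0.06},{"tx":-0.0025,"ty":-0.001,"tz":0.055,"ax":0.0,"ay":0.0,"az":0.0,"hand":0.045},{"tx":-0.0025,"ty":-0.001,"tz":0.055,"ax":0.0,"ay":0.0,"az":0.0,"hand":0.02},{"tx":-0.0025,"ty":-0.001,"tz":0.055,"ax":0.0,"ay":0.0,"az":0.0,"hand":0.02},{"tx":-0.0025,"ty":-0.001,"tz":0.055,"ax":0.0,"ay":0.0,"az":0.0,"hand":0.02},{"tx":-0.0025,"ty":-0.001,"tz":0.055,"ax":0.0,"ay":0.0,"az":0.0,"hand":0.02}])

```text
time: 3.62
tool_pos: [0.4723, 0.0274, 0.0123]
eef_rot: [[-0.164, 0.987, 0.001], [0.987, 0.164, 0.0], [0.0, 0.001, -1.0]]
wrist_force: [-2.8, 0.2, 14.0]
opening: 0.432
```

```bash
python3 look.py w3
```

```text
3.625 [0.4723 0.0274 0.0123] 99.41 [-25.8  30.6  22.4 122.5 -22.5  30.7  22.7] F [-2.83  0.25 14.04] M [-0.055  0.766 -0.129] op 0.432
```

View pics/w3.png

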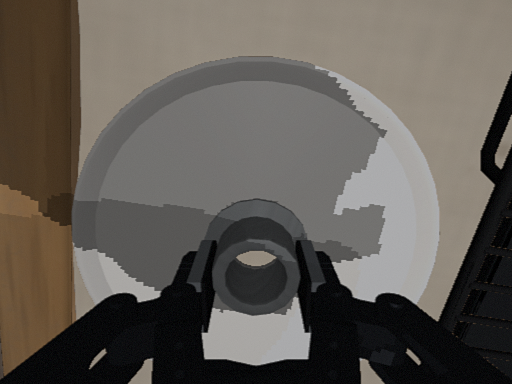

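>>> carry_out(moves=[{"tx":0.0,"ty":0.0,"tz":-0.01,"ax":0.0,"ay":0.0,"az":0.0,"hand":0.02},{"tx":0.0,"ty":0.0,"tz":-0.03,"ax":0.0,"ay":0.0,"az":0.0,"hand":0.02},{"tx":0.0,"ty":0.0,"tz":-0.06,"ax":0.0,"ay":0.0,"az":0.0,"hand":0.02},{"tx":0.0,"ty":0.0,"tz":-0.1,"ax":0.0,"ay":0.0,"az":0.0,"hand":0.02},{"tx":0.0,"ty":0.0,"tz":-0.14,"ax":0.0,"ay":0.0,"az":0.0,"hand":0.02},{"tx":-0.02,"ty":-0.004,"tz":-0.18,"ax":0.0,"ay":0.0,"az":3.0,"hand":0.02},{"tx":-0.05,"ty":-0.01,"tz":-0.21,"ax":0.0,"ay":0.0,"az":8.0,"hand":0.02},{"tx":-0.09,"ty":-0.017,"tz":-0.23,"ax":0.0,"ay":0.0,"az":14.0,"hand":0.02},{"tx":-0.13,"ty":-0.0245,"tz":-0.238,"ax":0.0,"ay":0.0,"az":20.0,"hand":0.02},{"tx":-0.17,"ty":-0.032,"tz":-0.238,"ax":0.0,"ay":0.0,"az":26.0,"hand":0.02}])

```text
time: 4.92
tool_pos: [0.4677, -0.1469, 0.2505]
eef_rot: [[0.289, 0.957, 0.002], [0.957, -0.289, 0.001], [0.001, 0.001, -1.0]]
wrist_force: [-0.1, 0.3, -5.5]
opening: 0.423
```

>>> carry_out(moves=[{"tx":-0.037,"ty":0.01,"tz":0.0,"ax":0.0,"ay":0.0,"az":6.0,"hand":0.02},{"tx":-0.074,"ty":0.02,"tz":0.0,"ax":0.0,"ay":0.0,"az":12.0,"hand":0.02},{"tx":-0.111,"ty":0.03,"tz":0.0,"ax":0.0,"ay":0.0,"az":18.0,"hand":0.02},{"tx":-0.148,"ty":0.04,"tz":0.0,"ax":0.0,"ay":0.0,"az":24.0,"hand":0.02},{"tx":-0.185,"ty":0.05,"tz":0.0,"ax":0.0,"ay":0.0,"az":30.0,"hand":0.02},{"tx":-0.21,"ty":0.058,"tz":0.0,"ax":0.0,"ay":0.0,"az":33.0,"hand":0.02},{"tx":-0.221,"ty":0.0606,"tz":0.0,"ax":0.0,"ay":0.0,"az":34.0,"hand":0.02},{"tx":-0.221,"ty":0.0606,"tz":0.0,"ax":0.0,"ay":0.0,"az":34.0,"hand":0.02},{"tx":-0.221,"ty":0.0606,"tz":0.0,"ax":0.0,"ay":0.0,"az":34.0,"hand":0.02}])

```text
time: 6.05
tool_pos: [0.4634, -0.3736, 0.2494]
eef_rot: [[0.771, 0.636, 0.0], [0.636, -0.771, 0.001], [0.001, -0.0, -1.0]]
wrist_force: [0.6, 0.8, -4.6]
opening: 0.428
```

```bash
python3 look.py w4
```

```text
6.05 [ 0.4634 -0.3736  0.2494] 39.53 [ -1.7  27.   51.   97.  -22.6  66.9   4.9] F [ 0.62  0.76 -4.64] M [ 0.035  0.021 -0.018] op 0.428
```

View pics/w4.png

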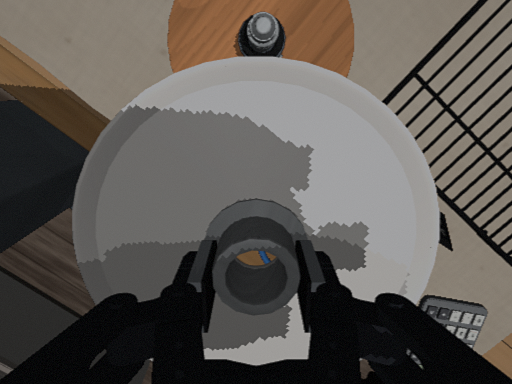

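Run:
```python
from h import *
s,r=pickle.load(open("pics/w4.pkl","rb")); K=r["camera_matrix"]; T=wristT(s,r)
c=(.5495,-.303); print(proj(K,T,(*c,.156)))
print(atz(K,T,263,20.5,.156))
draw(r["pixels"],K,T,[(c,.005,.156),(c,.0085,.149),(c,.0115,.1375),(c,.0185,.095),(c,.095,.026)],(160,360,0,90),4,"pics/w4d.png")
# hub held
h=s["tool_pos"]; print("tool z of hub top guess; ring at tcp")
draw(r["pixels"],K,T,[(h,.019,h[2]+.022),(h,.0128,h[2]+.022),(h,.026,h[2]-.001),(h,.0885,h[2]-.002)],(70,440,50,370),2,"pics/w4e.png")
```

```text
[254.61478991  28.81977254]
[ 0.55659941 -0.30405847  0.156     ]
tool z of hub top guess; ring at tcp
```

View pics/w4d.png

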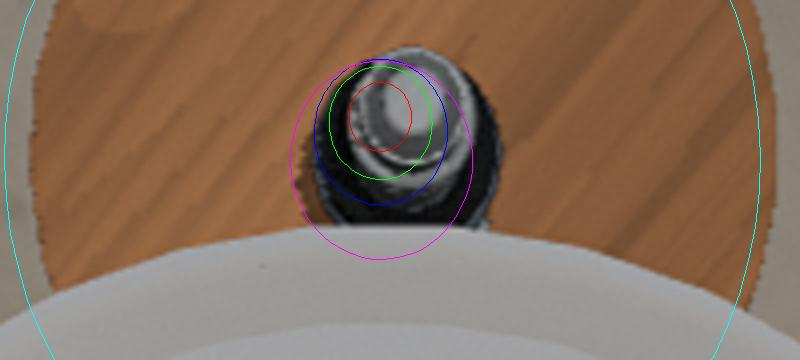

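View pics/w4e.png

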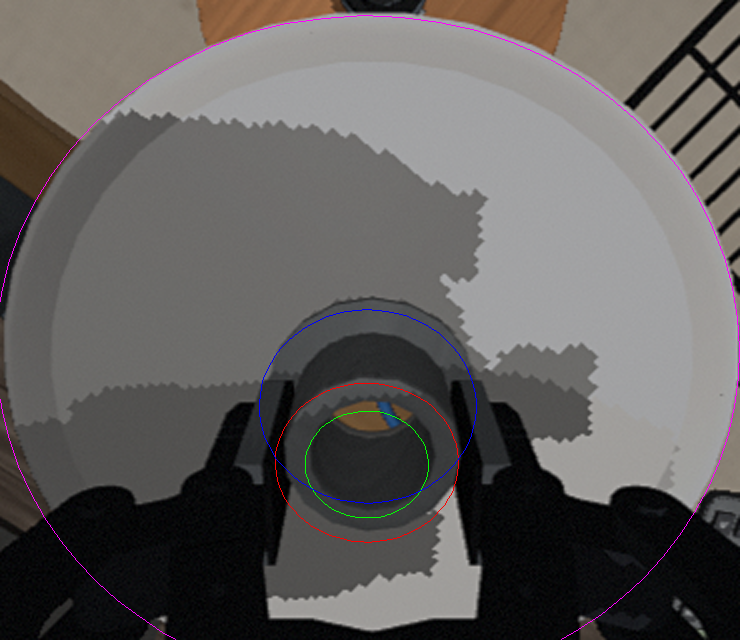

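Run:
```python
from h import *
for n in("w3","w4"):
    s,r=pickle.load(open(f"pics/{n}.pkl","rb")); K=r["camera_matrix"]; T=wristT(s,r)
    h=s["tool_pos"]; z0=h[2]-.0123
    draw(r["pixels"],K,T,[(h,.019,z0+.034),(h,.0128,z0+.034),(h,.026,z0+.011),(h,.0128,z0),(h,.0885,z0+.01)],(180,330,190,330),5,f"pics/{n}f.png")
```

```text
(no output)
```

View pics/w3f.png

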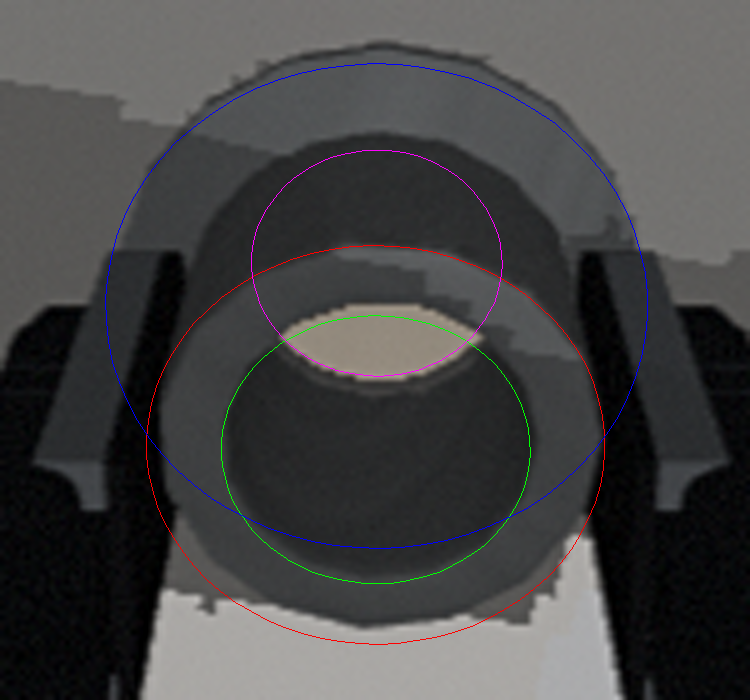

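View pics/w4f.png

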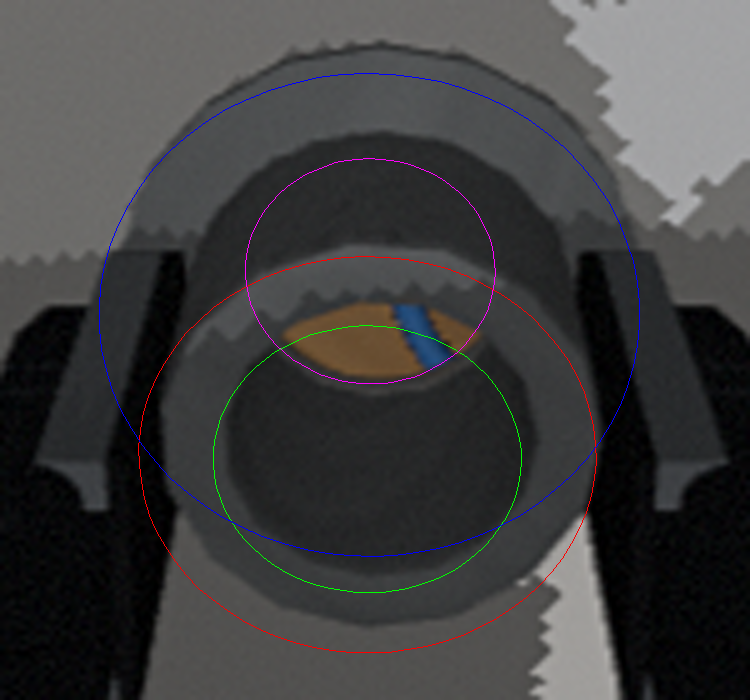

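Run:
```python
from h import *
s,r=pickle.load(open("pics/w4.pkl","rb")); K=r["camera_matrix"]; T=wristT(s,r)
c=(.5555,-.3046); 
draw(r["pixels"],K,T,[(c,.005,.156),(c,.0085,.149),(c,.0115,.1375),(c,.0185,.095),(c,.095,.026)],(160,360,0,90),4,"pics/w4d.png")
draw(r["pixels"],K,T,[(c,.005,.156),(c,.0085,.149),(c,.0115,.1375),(c,.0185,.095),(c,.095,.026)],(230,300,0,60),10,"pics/w4g.png")
```

```text
(no output)
```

View pics/w4d.png

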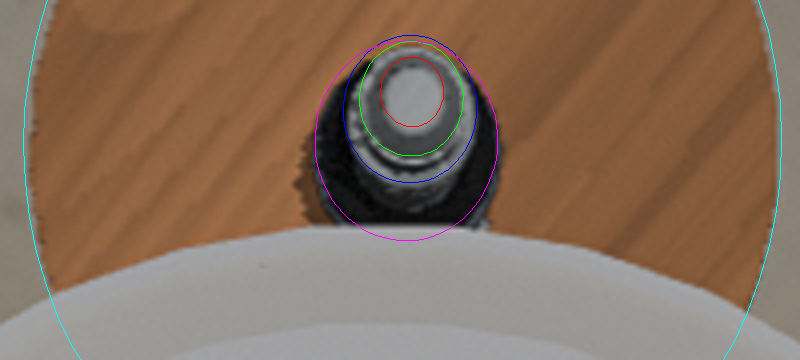

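View pics/w4g.png

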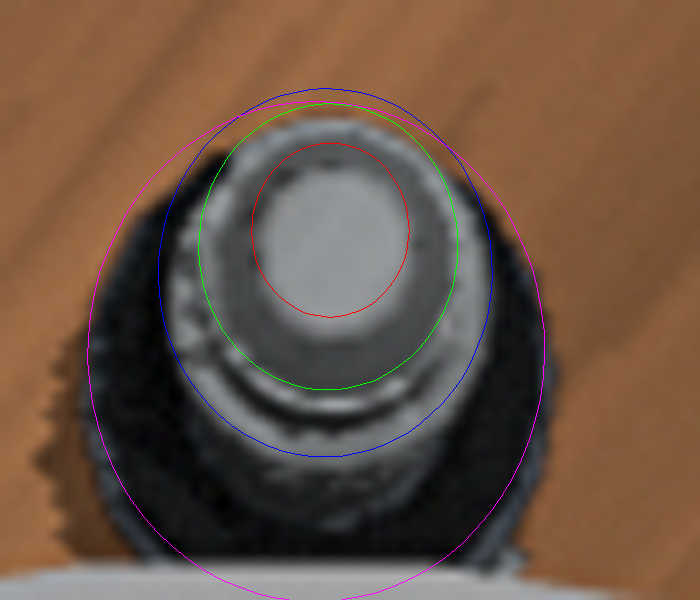

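>>> carry_out(moves=[{"tx":0.02,"ty":0.001,"tz":0.0,"ax":0.0,"ay":0.0,"az":0.0,"hand":0.02},{"tx":0.05,"ty":0.0025,"tz":0.0,"ax":0.0,"ay":0.0,"az":0.0,"hand":0.02},{"tx":0.085,"ty":0.004,"tz":0.01,"ax":0.0,"ay":0.0,"az":0.0,"hand":0.02},{"tx":0.105,"ty":0.005,"tz":0.03,"ax":0.0,"ay":0.0,"az":0.0,"hand":0.02},{"tx":0.113,"ty":0.0053,"tz":0.055,"ax":0.0,"ay":0.0,"az":0.0,"hand":0.02},{"tx":0.113,"ty":0.0053,"tz":0.069,"ax":0.0,"ay":0.0,"az":0.0,"hand":0.02},{"tx":0.113,"ty":0.0053,"tz":0.069,"ax":0.0,"ay":0.0,"az":0.0,"hand":0.02},{"tx":0.113,"ty":0.0053,"tz":0.069,"ax":0.0,"ay":0.0,"az":0.0,"hand":0.02}])

```text
time: 7.1
tool_pos: [0.5536, -0.3078, 0.1812]
eef_rot: [[0.773, 0.634, 0.001], [0.634, -0.773, -0.001], [0.0, 0.001, -1.0]]
wrist_force: [0.6, -0.5, -3.9]
opening: 0.428
```

Run:
```python
from look import *
s,r=look("w5"); K=r["camera_matrix"]; T=wristT(s,r)
c=(.5548,-.3057)
draw(r["pixels"],K,T,[(c,.005,.156),(c,.0085,.149)],(180,330,190,330),5,"pics/w5d.png")
```

```text
7.1 [ 0.5536 -0.3078  0.1812] 39.37 [ -6.2  34.9  46.5  95.1 -27.9  62.2  -2. ] F [ 0.57 -0.49 -3.9 ] M [-0.052  0.002 -0.003] op 0.428
```

View pics/w5d.png

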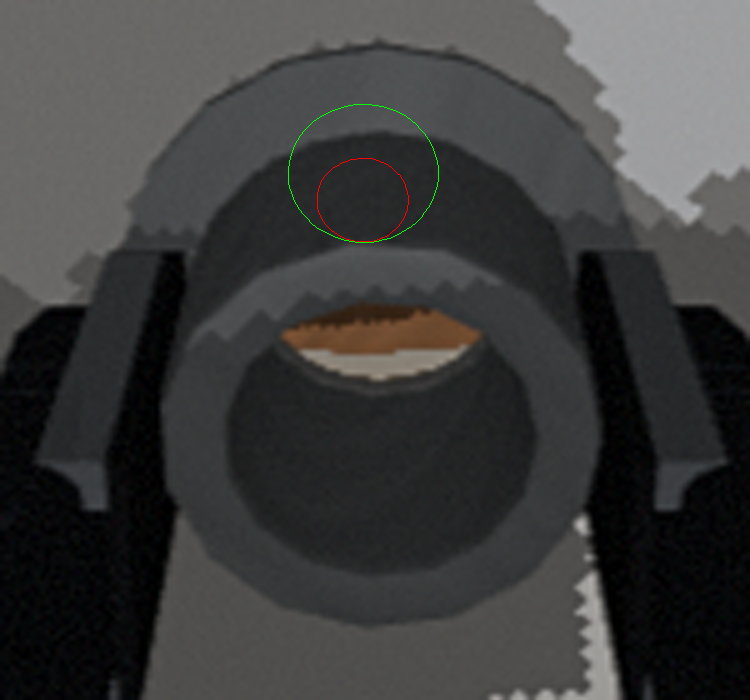

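>>> carry_out(moves=[{"tx":0.0015,"ty":-0.0013,"tz":0.0,"ax":0.0,"ay":0.0,"az":0.0,"hand":0.02},{"tx":0.0015,"ty":-0.0013,"tz":0.0,"ax":0.0,"ay":0.0,"az":0.0,"hand":0.02}])

```text
time: 7.4
tool_pos: [0.5542, -0.305, 0.1807]
eef_rot: [[0.772, 0.635, 0.001], [0.635, -0.772, -0.0], [0.0, 0.0, -1.0]]
wrist_force: [0.4, 0.2, -4.8]
opening: 0.431
```

Run:
```python
from look import *
for i in range(3): s,r=look("w6"); print(s["eef_rot"][:,2])
```

```text
7.4 [ 0.5542 -0.305   0.1807] 39.43 [ -6.4  34.8  46.5  95.3 -27.9  62.2  -2.2] F [ 0.35  0.22 -4.83] M [ 0.057 -0.031 -0.044] op 0.431
[ 5.61844837e-04 -1.88285681e-05 -9.99999842e-01]
7.45 [ 0.5542 -0.305   0.1806] 39.43 [ -6.4  34.8  46.5  95.3 -27.9  62.2  -2.2] F [ 0.31 -0.62 -4.35] M [ 0.017  0.002 -0.006] op 0.431
[ 4.75460484e-04 -1.11848181e-04 -9.99999881e-01]
7.5 [ 0.5541 -0.3051  0.1805] 39.43 [ -6.4  34.8  46.5  95.3 -27.9  62.2  -2.2] F [-0.3  -0.04 -3.66] M [-0.042 -0.004  0.071] op 0.43
[ 2.92620528e-04 -1.00461005e-04 -9.99999952e-01]
```

>>> carry_out(moves=[{"tx":-0.0005,"ty":0.0003,"tz":0.008,"ax":0.0,"ay":0.0,"az":0.0,"hand":0.02},{"tx":-0.0005,"ty":0.0003,"tz":0.016,"ax":0.0,"ay":0.0,"az":0.0,"hand":0.02},{"tx":-0.0005,"ty":0.0003,"tz":0.024,"ax":0.0,"ay":0.0,"az":0.0,"hand":0.02},{"tx":-0.0005,"ty":0.0003,"tz":0.026,"ax":0.0,"ay":0.0,"az":0.0,"hand":0.02},{"tx":-0.0005,"ty":0.0003,"tz":0.026,"ax":0.0,"ay":0.0,"az":0.0,"hand":0.02}])

```text
time: 8.18
tool_pos: [0.5538, -0.3057, 0.1542]
eef_rot: [[0.773, 0.635, -0.0], [0.635, -0.773, -0.0], [-0.0, -0.0, -1.0]]
wrist_force: [0.1, -0.2, -4.0]
opening: 0.429
```

Run:
```python
from look import *
s,r=look("w7"); K=r["camera_matrix"]; T=wristT(s,r)
c=(.5548,-.3057)
draw(r["pixels"],K,T,[(c,.005,.156),(c,.0085,.149)],(180,330,190,330),5,"pics/w7d.png")
```

```text
8.175 [ 0.5538 -0.3057  0.1542] 39.42 [ -5.6  36.5  45.3  96.4 -29.3  59.7  -1.2] F [ 0.08 -0.19 -4.  ] M [-0.01   0.048 -0.002] op 0.429
```

View pics/w7d.png

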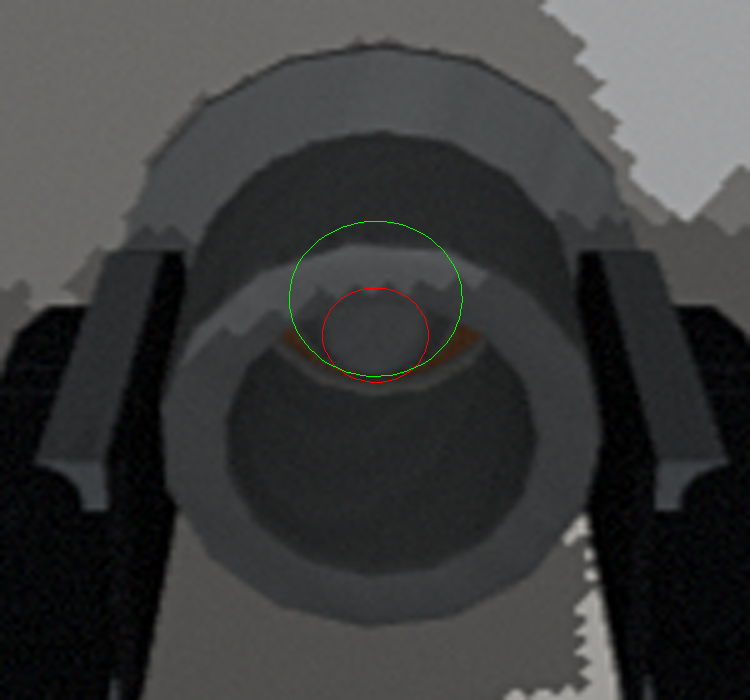

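>>> carry_out(moves=[{"tx":0.0,"ty":-0.0005,"tz":0.003,"ax":0.0,"ay":0.0,"az":0.0,"hand":0.02},{"tx":0.0,"ty":-0.0005,"tz":0.006,"ax":0.0,"ay":0.0,"az":0.0,"hand":0.02},{"tx":0.0,"ty":-0.0005,"tz":0.008,"ax":0.0,"ay":0.0,"az":0.0,"hand":0.02},{"tx":0.0,"ty":-0.0005,"tz":0.01,"ax":0.0,"ay":0.0,"az":0.0,"hand":0.02},{"tx":0.0,"ty":-0.0005,"tz":0.01,"ax":0.0,"ay":0.0,"az":0.0,"hand":0.02}])

```text
time: 8.85
tool_pos: [0.5535, -0.3053, 0.1441]
eef_rot: [[0.773, 0.635, -0.0], [0.635, -0.773, 0.0], [-0.0, -0.0, -1.0]]
wrist_force: [-0.6, 0.1, -5.0]
opening: 0.432
```

Run:
```python
from look import *
s,r=look("w8"); K=r["camera_matrix"]; T=wristT(s,r)
c=(.5548,-.3057)
draw(r["pixels"],K,T,[(c,.005,.156),(c,.0085,.149)],(180,330,190,330),5,"pics/w8d.png")
```

```text
8.85 [ 0.5535 -0.3053  0.1441] 39.42 [ -5.3  37.1  44.9  96.9 -29.9  58.7  -0.8] F [-0.59  0.13 -4.97] M [-0.01   0.02  -0.012] op 0.432
```

View pics/w8d.png

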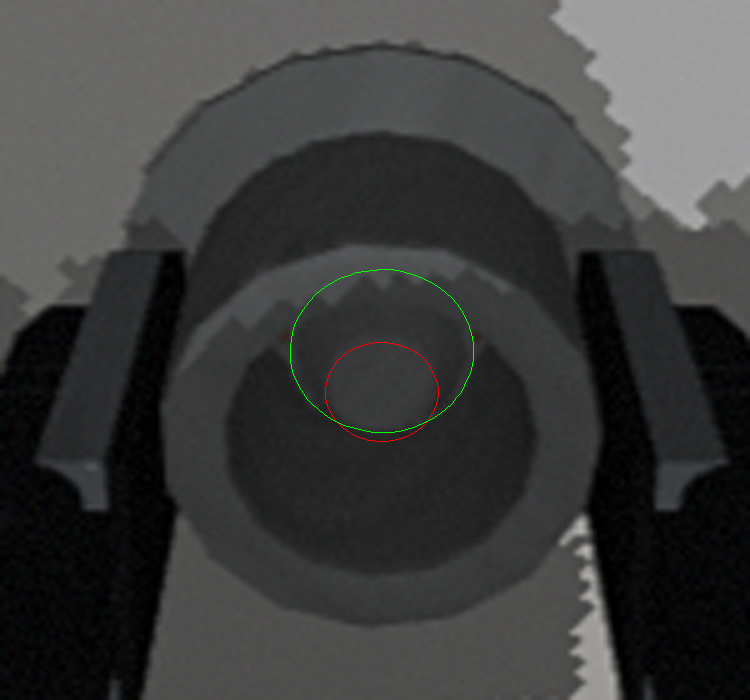

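>>> carry_out(moves=[{"tx":0.0,"ty":0.0,"tz":0.004,"ax":0.0,"ay":0.0,"az":0.0,"hand":0.02},{"tx":0.0,"ty":0.0,"tz":0.009,"ax":0.0,"ay":0.0,"az":0.0,"hand":0.02},{"tx":0.0,"ty":0.0,"tz":0.015,"ax":0.0,"ay":0.0,"az":0.0,"hand":0.02},{"tx":0.0,"ty":0.0,"tz":0.021,"ax":0.0,"ay":0.0,"az":0.0,"hand":0.02},{"tx":0.0,"ty":0.0,"tz":0.027,"ax":0.0,"ay":0.0,"az":0.0,"hand":0.02},{"tx":0.0,"ty":0.0,"tz":0.033,"ax":0.0,"ay":0.0,"az":0.0,"hand":0.02},{"tx":0.0,"ty":0.0,"tz":0.035,"ax":0.0,"ay":0.0,"az":0.0,"hand":0.02},{"tx":0.0,"ty":0.0,"tz":0.035,"ax":0.0,"ay":0.0,"az":0.0,"hand":0.02}])

```text
time: 9.9
tool_pos: [0.5535, -0.3053, 0.1093]
eef_rot: [[0.772, 0.635, -0.0], [0.635, -0.772, -0.0], [-0.0, -0.0, -1.0]]
wrist_force: [1.1, 0.1, -3.8]
opening: 0.427
```

```bash
python3 look.py w9; python3 look.py s9 scene
```

```text
9.9 [ 0.5535 -0.3053  0.1093] 39.42 [ -4.1  39.4  43.1  98.1 -31.8  55.4   0.6] F [ 1.08  0.05 -3.78] M [ 0.026 -0.03   0.015] op 0.427
9.95 [ 0.5536 -0.3054  0.1094] 39.42 [ -4.1  39.4  43.2  98.1 -31.8  55.4   0.6] F [-0.29 -0.11 -4.77] M [-0.023 -0.03   0.033] op 0.427
```

View pics/w9.png

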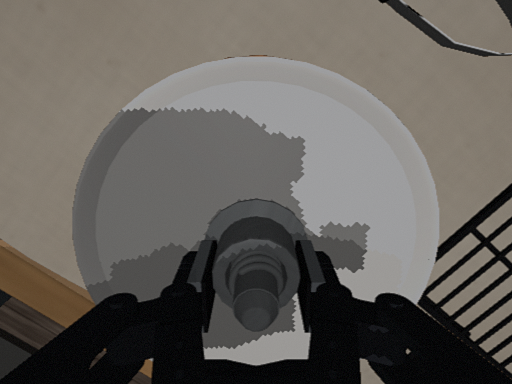

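>>> carry_out(moves=[{"tx":0.0,"ty":0.0,"tz":0.002,"ax":0.0,"ay":0.0,"az":0.0,"hand":0.02},{"tx":0.0,"ty":0.0,"tz":0.004,"ax":0.0,"ay":0.0,"az":0.0,"hand":0.02},{"tx":0.0,"ty":0.0,"tz":0.005,"ax":0.0,"ay":0.0,"az":0.0,"hand":0.02},{"tx":0.0,"ty":0.0,"tz":0.005,"ax":0.0,"ay":0.0,"az":0.0,"hand":0.02}])

```text
time: 10.5
tool_pos: [0.5536, -0.3054, 0.1045]
eef_rot: [[0.772, 0.635, 0.0], [0.635, -0.772, -0.0], [0.0, 0.0, -1.0]]
wrist_force: [0.4, 0.5, -0.8]
opening: 0.432
```

Run:
```python
from look import *
for i in range(3): look("w10")
```

```text
10.5 [ 0.5536 -0.3054  0.1045] 39.42 [ -4.   39.8  42.9  98.2 -32.1  55.    0.8] F [ 0.36  0.5  -0.82] M [ 0.082 -0.016  0.029] op 0.432
10.55 [ 0.5536 -0.3054  0.1045] 39.42 [ -4.   39.7  42.9  98.2 -32.1  55.    0.8] F [ 0.33  0.55 -0.4 ] M [ 0.045 -0.045  0.009] op 0.431
10.6 [ 0.5537 -0.3053  0.1045] 39.42 [ -4.   39.7  42.9  98.2 -32.1  55.    0.8] F [ 0.8   0.52 -0.38] M [ 0.036 -0.034 -0.045] op 0.427
```

>>> carry_out(moves=[{"tx":0.0,"ty":0.0,"tz":0.0,"ax":0.0,"ay":0.0,"az":0.0,"hand":0.045},{"tx":0.0,"ty":0.0,"tz":0.0,"ax":0.0,"ay":0.0,"az":0.0,"hand":0.06},{"tx":0.0,"ty":0.0,"tz":0.0,"ax":0.0,"ay":0.0,"az":0.0,"hand":0.075},{"tx":0.0,"ty":0.0,"tz":0.0,"ax":0.0,"ay":0.0,"az":0.0,"hand":0.075},{"tx":0.0,"ty":0.0,"tz":-0.01,"ax":0.0,"ay":0.0,"az":0.0,"hand":0.075},{"tx":0.0,"ty":0.0,"tz":-0.04,"ax":0.0,"ay":0.0,"az":0.0,"hand":0.075},{"tx":0.0,"ty":0.0,"tz":-0.08,"ax":0.0,"ay":0.0,"az":0.0,"hand":0.075},{"tx":0.0,"ty":0.0,"tz":-0.11,"ax":0.0,"ay":0.0,"az":0.0,"hand":0.075},{"tx":0.0,"ty":0.0,"tz":-0.12,"ax":0.0,"ay":0.0,"az":0.0,"hand":0.075},{"tx":0.0,"ty":0.0,"tz":-0.12,"ax":0.0,"ay":0.0,"az":0.0,"hand":0.075}])

```text
time: 11.9
tool_pos: [0.5536, -0.3052, 0.2246]
eef_rot: [[0.772, 0.635, 0.001], [0.635, -0.772, -0.0], [0.0, 0.001, -1.0]]
wrist_force: [-0.3, -0.3, -0.3]
opening: 0.88
```

Run:
```python
from look import *
s,r=look("w11"); K=r["camera_matrix"]; T=wristT(s,r)
c=(.5548,-.3057)
draw(r["pixels"],K,T,[(c,.005,.156),(c,.0085,.149),(c,.019,.126),(c,.026,.103),(c,.0885,.102)],(150,370,80,290),3.5,"pics/w11d.png")
```

```text
11.9 [ 0.5536 -0.3052  0.2246] 39.43 [ -7.6  32.2  48.3  93.  -25.8  66.5  -3.8] F [-0.32 -0.28 -0.28] M [-0.006  0.012 -0.02 ] op 0.88
```

View pics/w11d.png

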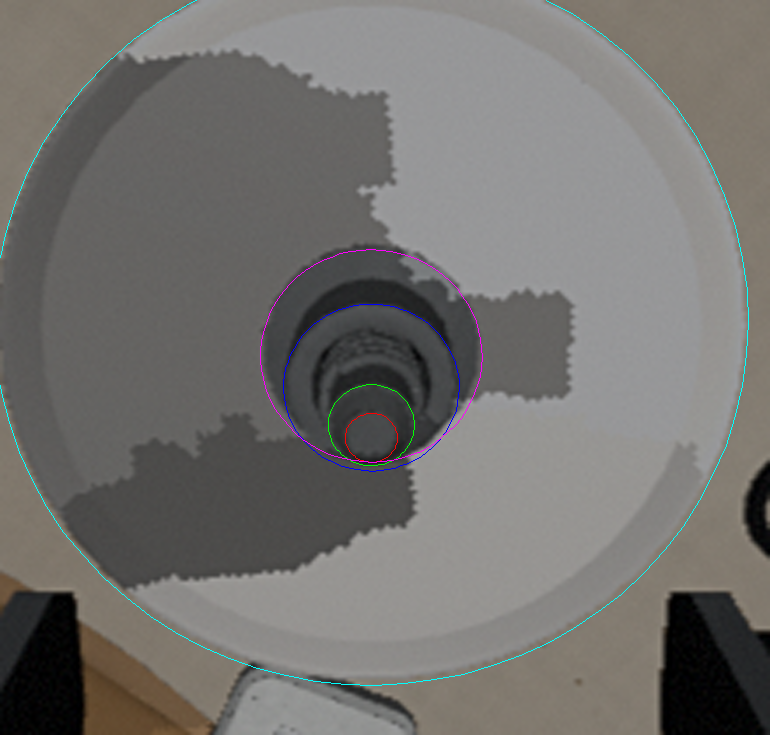

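>>> carry_out(moves=[{"tx":0.02,"ty":-0.034,"tz":0.0,"ax":0.0,"ay":0.0,"az":-8.0,"hand":0.08},{"tx":0.04,"ty":-0.068,"tz":0.0,"ax":0.0,"ay":0.0,"az":-18.0,"hand":0.08},{"tx":0.06,"ty":-0.102,"tz":0.0,"ax":0.0,"ay":0.0,"az":-28.0,"hand":0.08},{"tx":0.08,"ty":-0.136,"tz":0.0,"ax":0.0,"ay":0.0,"az":-38.0,"hand":0.08},{"tx":0.1,"ty":-0.17,"tz":0.0,"ax":0.0,"ay":0.0,"az":-48.0,"hand":0.08},{"tx":0.12,"ty":-0.204,"tz":0.0,"ax":0.0,"ay":0.0,"az":-58.0,"hand":0.08},{"tx":0.14,"ty":-0.238,"tz":0.0,"ax":0.0,"ay":0.0,"az":-68.0,"hand":0.08},{"tx":0.16,"ty":-0.272,"tz":0.0,"ax":0.0,"ay":0.0,"az":-78.0,"hand":0.08},{"tx":0.18,"ty":-0.306,"tz":0.0,"ax":0.0,"ay":0.0,"az":-88.0,"hand":0.08},{"tx":0.2,"ty":-0.34,"tz":0.0,"ax":0.0,"ay":0.0,"az":-98.0,"hand":0.08}])

```text
time: 13.2
tool_pos: [0.4913, 0.0856, 0.2234]
eef_rot: [[-0.74, 0.672, -0.001], [0.672, 0.74, -0.001], [0.001, -0.001, -1.0]]
wrist_force: [0.8, -0.2, -0.4]
opening: 0.938
```

```bash
python3 look.py w12
```

```text
13.2 [0.4913 0.0856 0.2234] 137.76 [-35.9  12.2  25.6 111.3  -6.2  58.   40.3] F [ 0.75 -0.19 -0.43] M [-0.007 -0.021 -0.037] op 0.938
```

>>> carry_out(moves=[{"tx":0.03,"ty":0.024,"tz":0.0,"ax":0.0,"ay":0.0,"az":-10.0,"hand":0.08},{"tx":0.06,"ty":0.048,"tz":0.0,"ax":0.0,"ay":0.0,"az":-20.0,"hand":0.08},{"tx":0.09,"ty":0.072,"tz":0.01,"ax":0.0,"ay":0.0,"az":-30.0,"hand":0.08},{"tx":0.115,"ty":0.092,"tz":0.03,"ax":0.0,"ay":0.0,"az":-38.0,"hand":0.08},{"tx":0.125,"ty":0.1,"tz":0.05,"ax":0.0,"ay":0.0,"az":-42.0,"hand":0.08},{"tx":0.125,"ty":0.1,"tz":0.06,"ax":0.0,"ay":0.0,"az":-42.0,"hand":0.08},{"tx":0.125,"ty":0.1,"tz":0.06,"ax":0.0,"ay":0.0,"az":-42.0,"hand":0.08},{"tx":0.125,"ty":0.1,"tz":0.06,"ax":0.0,"ay":0.0,"az":-42.0,"hand":0.08}])

```text
time: 14.25
tool_pos: [0.4682, 0.2419, 0.1648]
eef_rot: [[-1.0, 0.012, 0.001], [0.012, 1.0, 0.0], [-0.001, 0.0, -1.0]]
wrist_force: [-0.2, -0.2, -0.5]
opening: 0.936
```

Run:
```python
from look import *
s,r=look("w13"); K=r["camera_matrix"]; T=wristT(s,r)
c=(.468,.243); print(proj(K,T,(*c,.022)))
u,v=proj(K,T,(*c,.01)).astype(int)
draw(r["pixels"],K,T,[(c,.022,.022),(c,.022,.0)],(max(u-70,0),u+70,max(v-60,0),v+60),5,"pics/w13d.png")
```

```text
14.25 [0.4682 0.2419 0.1648] 179.29 [-42.2  18.7  13.8 110.5  -5.6  51.4  63.7] F [-0.19 -0.25 -0.45] M [-0.033  0.016  0.022] op 0.936
[258.24798922 175.27314152]
```

View pics/w13d.png

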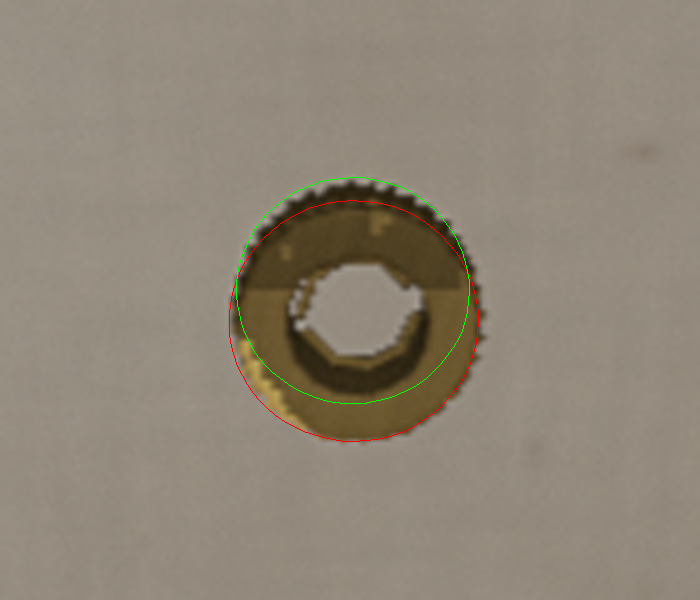

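>>> carry_out(moves=[{"tx":-0.0005,"ty":0.001,"tz":0.03,"ax":0.0,"ay":0.0,"az":0.0,"hand":0.08},{"tx":-0.0005,"ty":0.001,"tz":0.07,"ax":0.0,"ay":0.0,"az":0.0,"hand":0.08},{"tx":-0.0005,"ty":0.001,"tz":0.11,"ax":0.0,"ay":0.0,"az":0.0,"hand":0.08},{"tx":-0.0005,"ty":0.001,"tz":0.14,"ax":0.0,"ay":0.0,"az":0.0,"hand":0.08},{"tx":-0.0005,"ty":0.001,"tz":0.155,"ax":0.0,"ay":0.0,"az":0.0,"hand":0.08},{"tx":-0.0005,"ty":0.001,"tz":0.16,"ax":0.0,"ay":0.0,"az":0.0,"hand":0.075},{"tx":-0.0005,"ty":0.001,"tz":0.1615,"ax":0.0,"ay":0.0,"az":0.0,"hand":0.07},{"tx":-0.0005,"ty":0.001,"tz":0.1615,"ax":0.0,"ay":0.0,"az":0.0,"hand":0.07}])

```text
time: 15.3
tool_pos: [0.4687, 0.2438, 0.0036]
eef_rot: [[-1.0, 0.01, 0.001], [0.01, 1.0, 0.001], [-0.001, 0.001, -1.0]]
wrist_force: [-0.5, -0.8, -0.4]
opening: 0.815
```

```bash
python3 look.py w14
```

```text
15.3 [0.4687 0.2438 0.0036] 179.42 [-39.1  33.8  10.2 114.6 -10.6  32.4  67.8] F [-0.53 -0.76 -0.37] M [ 0.001 -0.002 -0.011] op 0.815
```

View pics/w14.png

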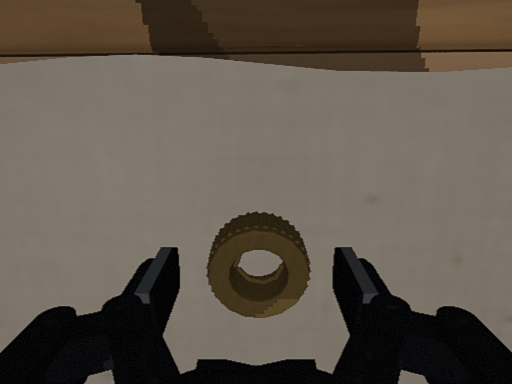

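>>> carry_out(moves=[{"tx":0.0,"ty":0.0,"tz":0.0,"ax":0.0,"ay":0.0,"az":0.0,"hand":0.055},{"tx":0.0,"ty":0.0,"tz":0.0,"ax":0.0,"ay":0.0,"az":0.0,"hand":0.045},{"tx":0.0,"ty":0.0,"tz":0.0,"ax":0.0,"ay":0.0,"az":0.0,"hand":0.02},{"tx":0.0,"ty":0.0,"tz":0.0,"ax":0.0,"ay":0.0,"az":0.0,"hand":0.02},{"tx":0.0,"ty":0.0,"tz":0.0,"ax":0.0,"ay":0.0,"az":0.0,"hand":0.02},{"tx":0.0,"ty":0.0,"tz":0.0,"ax":0.0,"ay":0.0,"az":0.0,"hand":0.02},{"tx":0.0,"ty":0.0,"tz":0.0,"ax":0.0,"ay":0.0,"az":0.0,"hand":0.02}])

```text
time: 16.23
tool_pos: [0.4684, 0.2434, 0.0032]
eef_rot: [[-1.0, 0.01, 0.0], [0.01, 1.0, -0.0], [-0.0, -0.0, -1.0]]
wrist_force: [-2.1, -1.8, 9.5]
opening: 0.481
```

Run:
```python
from look import *
s,r=look("w15"); K=r["camera_matrix"]; T=wristT(s,r)
c=s["tool_pos"]
draw(r["pixels"],K,T,[(c,.022,.022),(c,.022,.0)],(180,340,190,330),5,"pics/w15d.png")
```

```text
16.225 [0.4684 0.2434 0.0032] 179.4 [-39.   33.8  10.2 114.6 -10.6  32.4  67.8] F [-2.08 -1.83  9.48] M [-0.526  0.526 -0.057] op 0.481
```

View pics/w15d.png

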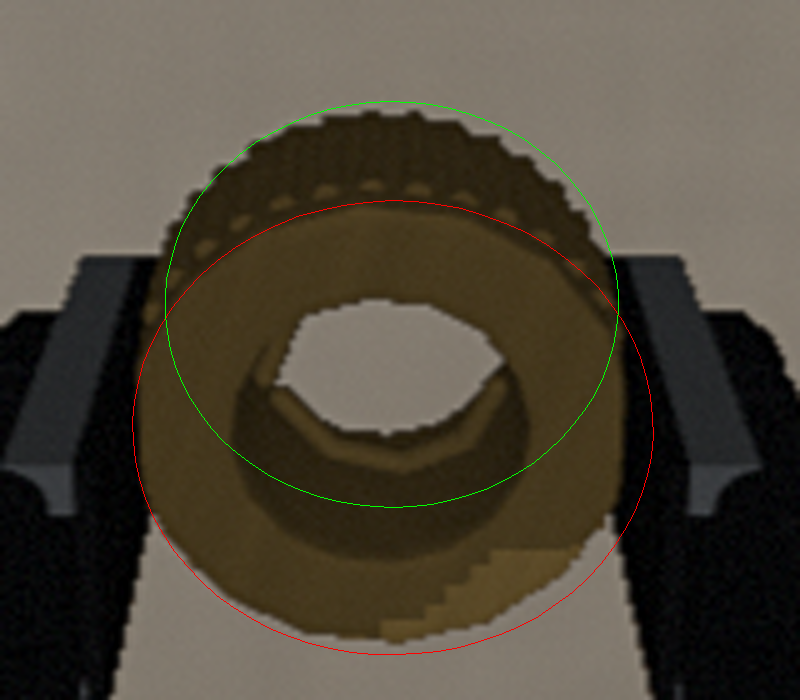

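Run:
```python
from h import *
for n in("w1","w2","w3","w4","w8","w11","w13","w15"):
    s,r=pickle.load(open(f"pics/{n}.pkl","rb"))
    print(n,r["camera_matrix"][[0,0,1],[0,2,2]].round(2),r["hand_eye"][:3,3].round(5),cv2.Rodrigues(r["hand_eye"][:3,:3])[0].ravel().round(4),(s["eef_rot"][:,2]*1000).round(2),proj(r["camera_matrix"],r["hand_eye"],(0,0,-.02)).round(2))
```

```text
w1 [334.43 255.8  190.53] [ 0.07837  0.00064 -0.14207] [-0.2465 -0.2482  1.5566] [ 3.8e-01  3.0e-01 -1.0e+03] [254.62 277.92]
w2 [334.43 255.8  190.53] [ 0.07837  0.00063 -0.14207] [-0.2465 -0.2482  1.5566] [ 1.74e+00  5.10e-01 -1.00e+03] [254.63 277.91]
w3 [334.43 255.8  190.53] [ 0.07837  0.00063 -0.14207] [-0.2465 -0.2482  1.5566] [ 1.18e+00  4.80e-01 -1.00e+03] [254.63 277.91]
w4 [334.43 255.8  190.53] [ 0.07941  0.00117 -0.14207] [-0.2478 -0.2479  1.5567] [ 2.2e-01  7.0e-01 -1.0e+03] [253.05 279.84]
w8 [334.43 255.8  190.53] [ 0.07941  0.00117 -0.14207] [-0.2478 -0.2479  1.5567] [-2.8e-01  2.0e-02 -1.0e+03] [253.05 279.84]
w11 [334.43 255.8  190.53] [ 0.07941  0.00117 -0.14207] [-0.2478 -0.2479  1.5567] [ 7.1e-01 -1.0e-01 -1.0e+03] [253.05 279.84]
w13 [334.43 255.8  190.53] [ 0.07856 -0.00086 -0.14207] [-0.2455 -0.2468  1.5568] [ 5.9e-01  9.0e-02 -1.0e+03] [258.1  278.87]
w15 [334.43 255.8  190.53] [ 0.07856 -0.00086 -0.14207] [-0.2455 -0.2468  1.5568] [ 2.e-01 -1.e-02 -1.e+03] [258.1  278.87]
```

>>> carry_out(moves=[{"tx":0.0,"ty":0.0,"tz":-0.01,"ax":0.0,"ay":0.0,"az":0.0,"hand":0.02},{"tx":0.0,"ty":0.0,"tz":-0.04,"ax":0.0,"ay":0.0,"az":0.0,"hand":0.02},{"tx":0.0,"ty":0.0,"tz":-0.09,"ax":0.0,"ay":0.0,"az":0.0,"hand":0.02},{"tx":-0.003,"ty":-0.02,"tz":-0.14,"ax":0.0,"ay":0.0,"az":0.0,"hand":0.02},{"tx":-0.01,"ty":-0.06,"tz":-0.18,"ax":0.0,"ay":0.0,"az":0.0,"hand":0.02},{"tx":-0.018,"ty":-0.11,"tz":-0.2,"ax":0.0,"ay":0.0,"az":0.0,"hand":0.02},{"tx":-0.027,"ty":-0.16,"tz":-0.2,"ax":0.0,"ay":0.0,"az":0.0,"hand":0.02},{"tx":-0.035,"ty":-0.21,"tz":-0.2,"ax":0.0,"ay":0.0,"az":0.0,"hand":0.02},{"tx":-0.043,"ty":-0.26,"tz":-0.2,"ax":0.0,"ay":0.0,"az":0.0,"hand":0.02},{"tx":-0.052,"ty":-0.31,"tz":-0.2,"ax":0.0,"ay":0.0,"az":0.0,"hand":0.02}])

```text
time: 17.52
tool_pos: [0.517, -0.0685, 0.2035]
eef_rot: [[-1.0, 0.01, 0.001], [0.01, 1.0, 0.0], [-0.001, 0.0, -1.0]]
wrist_force: [2.0, 0.8, -0.4]
opening: 0.483
```

```bash
python3 look.py w16
```

```text
17.525 [ 0.517  -0.0685  0.2035] 179.43 [-16.3  16.   24.2 109.5  -7.8  56.1 100.9] F [ 1.95  0.84 -0.42] M [ 0.024 -0.055 -0.052] op 0.483
```

View pics/w16.png

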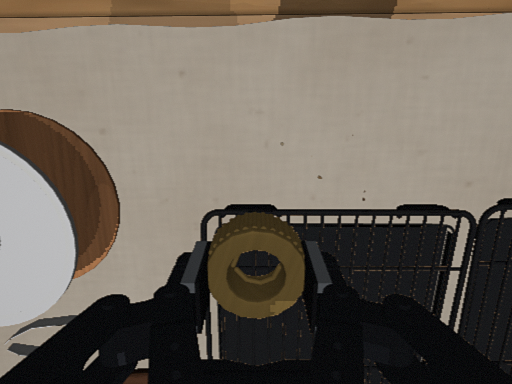

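>>> carry_out(moves=[{"tx":-0.008,"ty":-0.05,"tz":0.0,"ax":0.0,"ay":0.0,"az":0.0,"hand":0.02},{"tx":-0.016,"ty":-0.1,"tz":0.0,"ax":0.0,"ay":0.0,"az":0.0,"hand":0.02},{"tx":-0.024,"ty":-0.15,"tz":0.0,"ax":0.0,"ay":0.0,"az":0.0,"hand":0.02},{"tx":-0.032,"ty":-0.195,"tz":0.0,"ax":0.0,"ay":0.0,"az":0.0,"hand":0.02},{"tx":-0.037,"ty":-0.225,"tz":0.0,"ax":0.0,"ay":0.0,"az":0.0,"hand":0.02},{"tx":-0.039,"ty":-0.2383,"tz":0.0,"ax":0.0,"ay":0.0,"az":0.0,"hand":0.02},{"tx":-0.039,"ty":-0.2383,"tz":0.0,"ax":0.0,"ay":0.0,"az":0.0,"hand":0.02},{"tx":-0.039,"ty":-0.2383,"tz":0.0,"ax":0.0,"ay":0.0,"az":0.0,"hand":0.02},{"tx":-0.039,"ty":-0.2383,"tz":0.0,"ax":0.0,"ay":0.0,"az":0.0,"hand":0.02}])

```text
time: 18.7
tool_pos: [0.554, -0.3044, 0.203]
eef_rot: [[-1.0, 0.009, 0.0], [0.009, 1.0, 0.0], [-0.0, 0.0, -1.0]]
wrist_force: [0.6, -0.1, -1.3]
opening: 0.481
```

Run:
```python
from look import *
s,r=look("w17"); K=r["camera_matrix"]; print(r["hand_eye"][:3,3])
cv2.imwrite("pics/w17c.png",cv2.resize(r["pixels"][150:340,160:360],None,fx=3.9,fy=3.9,interpolation=cv2.INTER_CUBIC)[:,:,::-1])
```

```text
18.7 [ 0.554  -0.3044  0.203 ] 179.5 [  6.   28.2  27.4  93.7 -14.3  61.5 127. ] F [ 0.64 -0.08 -1.34] M [ 0.015 -0.013 -0.004] op 0.481
[ 0.07856114 -0.00085895 -0.14206649]
```

View pics/w17c.png

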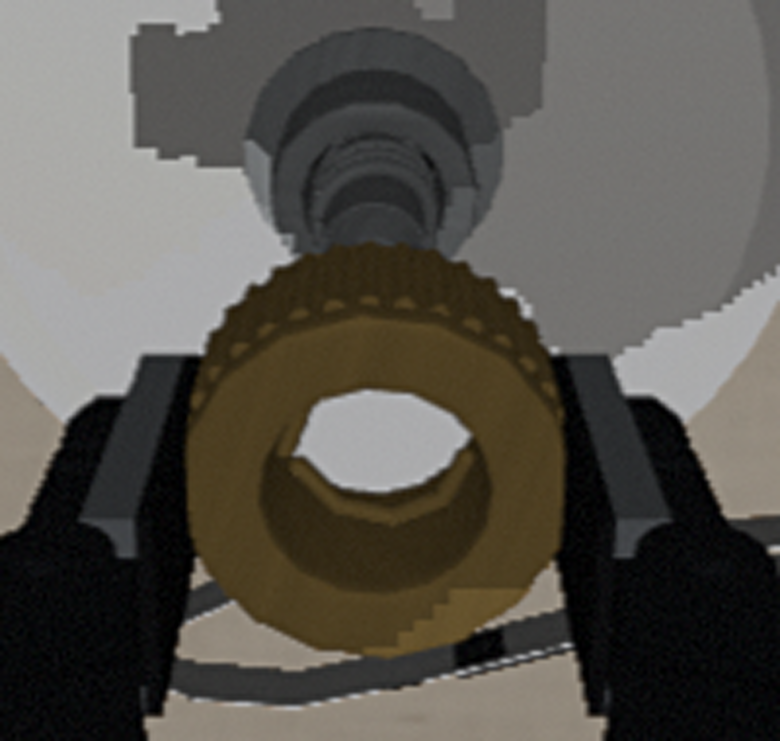

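```bash
cat > nom.py <<'E'
from h import *
HE=np.eye(4); HE[:3,:3]=cv2.Rodrigues(np.array([-.2466,-.2475,1.5567]))[0]; HE[:3,3]=[.0786,0,-.14207]
def TN(s):
    T=np.eye(4);T[:3,:3]=s["eef_rot"];T[:3,3]=s["tool_pos"]; return T@HE
E
python3 - <<'E'
from nom import *
for n,c,b in(("w11",(.5542,-.3051),(210,310,130,230)),("w17",(.5542,-.3051),(200,310,140,230))):
    s,r=pickle.load(open(f"pics/{n}.pkl","rb")); K=r["camera_matrix"]
    print(n,proj(K,HE,(0,0,-.02)))
    draw(r["pixels"],K,TN(s),[(c,.005,.156),(c,.0085,.149),(c,.019,.126),(c,.026,.103),(c,.0115,.1375)],b,7,f"pics/{n}n.png")
E
```

```text
w11 [255.98426629 278.52392067]
w17 [255.98426629 278.52392067]
```

View pics/w11n.png

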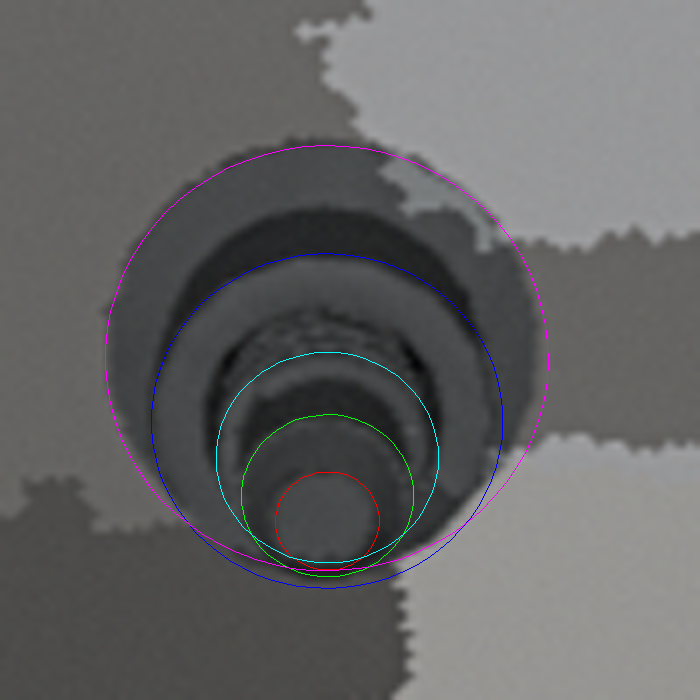

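View pics/w17n.png

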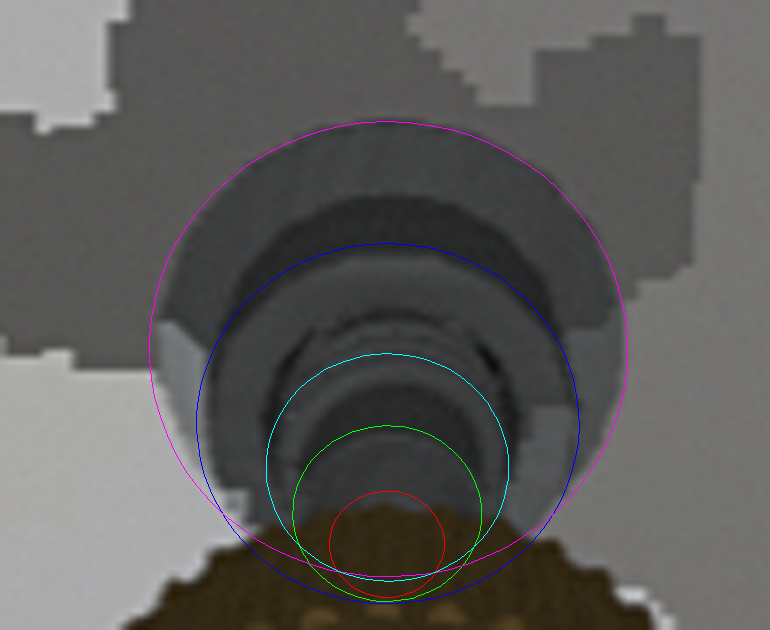

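>>> carry_out(moves=[{"tx":0.0,"ty":-0.0003,"tz":0.015,"ax":0.0,"ay":0.0,"az":0.0,"hand":0.02},{"tx":0.0,"ty":-0.0003,"tz":0.03,"ax":0.0,"ay":0.0,"az":0.0,"hand":0.02},{"tx":0.0,"ty":-0.0003,"tz":0.038,"ax":0.0,"ay":0.0,"az":0.0,"hand":0.02},{"tx":0.0,"ty":-0.0003,"tz":0.045,"ax":0.0,"ay":0.0,"az":0.0,"hand":0.02},{"tx":0.0,"ty":-0.0003,"tz":0.05,"ax":0.0,"ay":0.0,"az":0.0,"hand":0.02},{"tx":0.0,"ty":-0.0003,"tz":0.05,"ax":0.0,"ay":0.0,"az":0.0,"hand":0.02},{"tx":0.0,"ty":-0.0003,"tz":0.05,"ax":0.0,"ay":0.0,"az":0.0,"hand":0.02}])

```text
time: 19.62
tool_pos: [0.5539, -0.306, 0.1532]
eef_rot: [[-1.0, 0.01, 0.0], [0.01, 1.0, -0.0], [-0.0, -0.0, -1.0]]
wrist_force: [-0.4, -0.3, -0.2]
opening: 0.48
```

Run:
```python
from look import *
s,r=look("w18")
cv2.imwrite("pics/w18c.png",cv2.resize(r["pixels"][200:330,190:320],None,fx=4.6,fy=4.6,interpolation=cv2.INTER_CUBIC)[:,:,::-1])
```

```text
19.625 [ 0.5539 -0.306   0.1532] 179.42 [  7.   31.4  26.3  96.  -16.1  56.3 128.4] F [-0.4  -0.34 -0.17] M [-0.017  0.022 -0.016] op 0.48
```

View pics/w18c.png

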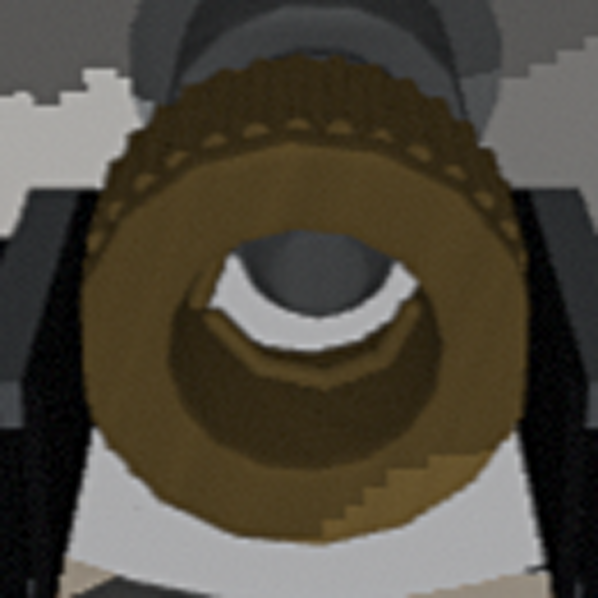

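>>> carry_out(moves=[{"tx":0.0006,"ty":0.0012,"tz":0.0,"ax":0.0,"ay":0.0,"az":0.0,"hand":0.02},{"tx":0.0006,"ty":0.0012,"tz":0.003,"ax":0.0,"ay":0.0,"az":0.0,"hand":0.02},{"tx":0.0006,"ty":0.0012,"tz":0.006,"ax":0.0,"ay":0.0,"az":0.0,"hand":0.02},{"tx":0.0006,"ty":0.0012,"tz":0.008,"ax":0.0,"ay":0.0,"az":0.0,"hand":0.02},{"tx":0.0006,"ty":0.0012,"tz":0.008,"ax":0.0,"ay":0.0,"az":0.0,"hand":0.02}])

```text
time: 20.3
tool_pos: [0.5533, -0.3049, 0.1447]
eef_rot: [[-1.0, 0.01, 0.0], [0.01, 1.0, -0.0], [-0.0, -0.0, -1.0]]
wrist_force: [2.6, -1.6, -3.1]
opening: 0.483
```

Run:
```python
from look import *
s,r=look("w19")
cv2.imwrite("pics/w19c.png",cv2.resize(r["pixels"][200:330,190:320],None,fx=4.6,fy=4.6,interpolation=cv2.INTER_CUBIC)[:,:,::-1])
```

```text
20.3 [ 0.5533 -0.3049  0.1447] 179.42 [  7.1  31.8  26.   96.5 -16.3  55.4 128.5] F [ 2.59 -1.55 -3.1 ] M [-0.369 -0.496  0.007] op 0.483
```

View pics/w19c.png

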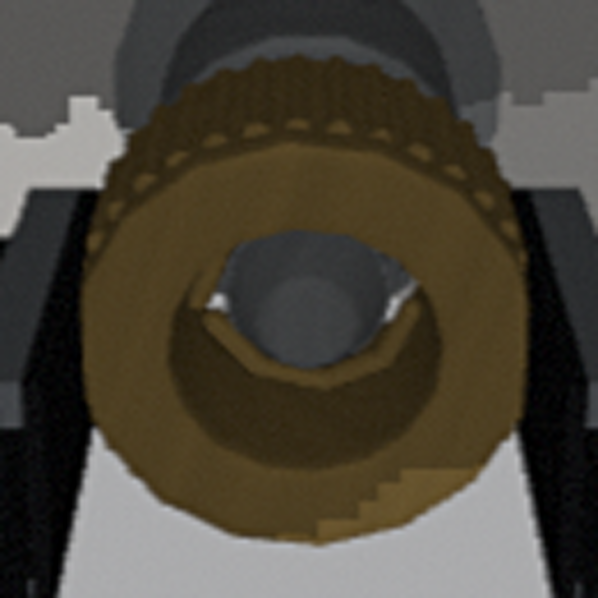

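>>> carry_out(moves=[{"tx":-0.0006,"ty":-0.0004,"tz":0.0,"ax":0.0,"ay":0.0,"az":0.0,"hand":0.02},{"tx":-0.0006,"ty":-0.0004,"tz":0.0,"ax":0.0,"ay":0.0,"az":0.0,"hand":0.02}])

```text
time: 20.6
tool_pos: [0.5536, -0.305, 0.1448]
eef_rot: [[-1.0, 0.01, -0.0], [0.01, 1.0, 0.0], [0.0, 0.0, -1.0]]
wrist_force: [0.7, 0.2, -0.6]
opening: 0.477
```

```bash
cat > f.py <<'E'
from bench import sense,snapshot
import numpy as np
F=[];M=[];P=[]
for i in range(3):
    s=sense();F.append(s["wrist_force"]);M.append(s["moment"]);P.append(s["tool_pos"])
    snapshot("scene")
print(s["time"],np.mean(P,0).round(4),"F",np.mean(F,0).round(2),"M",np.mean(M,0).round(3),np.std(M,0).round(3),"j7",s["qpos"][6].round(1),"yaw",np.degrees(np.arctan2(s["eef_rot"][1,0],s["eef_rot"][0,0])).round(1),"op",round(s["opening"],3))
E
python3 f.py
```

```text
20.7 [ 0.5536 -0.305   0.1448] F [ 0.51  0.02 -1.02] M [-0.052 -0.012 -0.002] [0.01  0.009 0.016] j7 128.5 yaw 179.4 op 0.479
```

>>> carry_out(moves=[{"tx":0.0,"ty":0.0,"tz":0.002,"ax":0.0,"ay":0.0,"az":0.0,"hand":0.02},{"tx":0.0,"ty":0.0,"tz":0.0035,"ax":0.0,"ay":0.0,"az":0.0,"hand":0.02},{"tx":0.0,"ty":0.0,"tz":0.0045,"ax":0.0,"ay":0.0,"az":0.0,"hand":0.02},{"tx":0.0,"ty":0.0,"tz":0.0045,"ax":0.0,"ay":0.0,"az":0.0,"hand":0.02}])

```text
time: 21.25
tool_pos: [0.5539, -0.3049, 0.1402]
eef_rot: [[-1.0, 0.01, 0.0], [0.01, 1.0, 0.0], [-0.0, 0.0, -1.0]]
wrist_force: [3.3, 1.8, -2.7]
opening: 0.482
```

```bash
python3 f.py
```

```text
21.35 [ 0.5539 -0.3049  0.1402] F [ 3.67  1.91 -2.43] M [ 0.351 -0.767  0.001] [0.033 0.042 0.023] j7 128.6 yaw 179.4 op 0.481
```

>>> carry_out(moves=[{"tx":-0.0008,"ty":0.0004,"tz":0.0,"ax":0.0,"ay":0.0,"az":0.0,"hand":0.02},{"tx":-0.0008,"ty":0.0004,"tz":0.001,"ax":0.0,"ay":0.0,"az":0.0,"hand":0.02},{"tx":-0.0008,"ty":0.0004,"tz":0.001,"ax":0.0,"ay":0.0,"az":0.0,"hand":0.02}])

```text
time: 21.78
tool_pos: [0.5543, -0.3049, 0.1392]
eef_rot: [[-1.0, 0.01, -0.0], [0.01, 1.0, -0.0], [0.0, -0.0, -1.0]]
wrist_force: [-0.2, -0.4, -1.7]
opening: 0.48
```

```bash
python3 f.py
```

```text
21.875 [ 0.5543 -0.3049  0.1393] F [ 0.02  0.27 -1.08] M [ 0.106  0.031 -0.005] [0.01  0.036 0.019] j7 128.6 yaw 179.4 op 0.485
```

>>> carry_out(moves=[{"tx":0.0,"ty":0.0,"tz":0.001,"ax":0.0,"ay":0.0,"az":0.0,"hand":0.02},{"tx":0.0,"ty":0.0,"tz":0.0018,"ax":0.0,"ay":0.0,"az":0.0,"hand":0.02},{"tx":0.0,"ty":0.0,"tz":0.0018,"ax":0.0,"ay":0.0,"az":0.0,"hand":0.02}])

```text
time: 22.3
tool_pos: [0.5544, -0.3048, 0.1374]
eef_rot: [[-1.0, 0.01, -0.0], [0.01, 1.0, -0.0], [0.0, -0.0, -1.0]]
wrist_force: [0.5, 0.4, -0.9]
opening: 0.48
```

```bash
python3 f.py
```

```text
22.4 [ 0.5545 -0.3048  0.1375] F [-0.36  0.33 -1.16] M [ 0.048  0.144 -0.   ] [0.028 0.026 0.011] j7 128.6 yaw 179.4 op 0.483
```

>>> carry_out(moves=[{"tx":0.0,"ty":0.0,"tz":0.001,"ax":0.0,"ay":0.0,"az":0.0,"hand":0.02},{"tx":0.0,"ty":0.0,"tz":0.0014,"ax":0.0,"ay":0.0,"az":0.0,"hand":0.02},{"tx":0.0,"ty":0.0,"tz":0.0014,"ax":0.0,"ay":0.0,"az":0.0,"hand":0.02}])

```text
time: 22.82
tool_pos: [0.5545, -0.3047, 0.1361]
eef_rot: [[-1.0, 0.01, -0.0], [0.01, 1.0, -0.0], [0.0, -0.0, -1.0]]
wrist_force: [-1.3, 0.1, -1.6]
opening: 0.48
```

```bash
python3 f.py
```

```text
22.925 [ 0.5545 -0.3047  0.1361] F [-1.1   0.06 -1.36] M [ 0.03   0.235 -0.017] [0.014 0.018 0.009] j7 128.7 yaw 179.4 op 0.484
```

>>> carry_out(moves=[{"tx":0.0002,"ty":0.0,"tz":0.0006,"ax":0.0,"ay":0.0,"az":0.0,"hand":0.02},{"tx":0.0002,"ty":0.0,"tz":0.0012,"ax":0.0,"ay":0.0,"az":0.0,"hand":0.02},{"tx":0.0002,"ty":0.0,"tz":0.0012,"ax":0.0,"ay":0.0,"az":0.0,"hand":0.02}])

```text
time: 23.35
tool_pos: [0.5544, -0.3047, 0.1349]
eef_rot: [[-1.0, 0.01, 0.0], [0.01, 1.0, -0.0], [-0.0, -0.0, -1.0]]
wrist_force: [-0.2, -0.0, -1.7]
opening: 0.482
```

```bash
python3 f.py
```

```text
23.45 [ 0.5544 -0.3047  0.1349] F [-0.27 -0.01 -0.86] M [0.033 0.022 0.01 ] [0.02  0.016 0.014] j7 128.7 yaw 179.4 op 0.482
```

>>> carry_out(moves=[{"tx":0.0,"ty":0.0,"tz":0.0007,"ax":0.0,"ay":0.0,"az":0.0,"hand":0.02},{"tx":0.0,"ty":0.0,"tz":0.0014,"ax":0.0,"ay":0.0,"az":0.0,"hand":0.02},{"tx":0.0,"ty":0.0,"tz":0.0014,"ax":0.0,"ay":0.0,"az":0.0,"hand":0.02}])

```text
time: 23.88
tool_pos: [0.5543, -0.3047, 0.1335]
eef_rot: [[-1.0, 0.01, -0.0], [0.01, 1.0, -0.0], [0.0, -0.0, -1.0]]
wrist_force: [0.4, 0.2, -0.4]
opening: 0.483
```

```bash
python3 f.py
python3 - <<'E'
from look import *
s,r=look("w20")
cv2.imwrite("pics/w20c.png",cv2.resize(r["pixels"][200:330,190:320],None,fx=4.6,fy=4.6,interpolation=cv2.INTER_CUBIC)[:,:,::-1])
E
```

```text
23.975 [ 0.5543 -0.3047  0.1335] F [ 0.64  0.26 -0.49] M [0.003 0.001 0.004] [0.02  0.021 0.018] j7 128.8 yaw 179.4 op 0.475
24.025 [ 0.5543 -0.3048  0.1336] 179.42 [  7.3  32.7  25.7  96.8 -16.8  54.3 128.8] F [ 1.02 -0.29 -1.91] M [ 0.038 -0.007 -0.025] op 0.481
```

View pics/w20c.png

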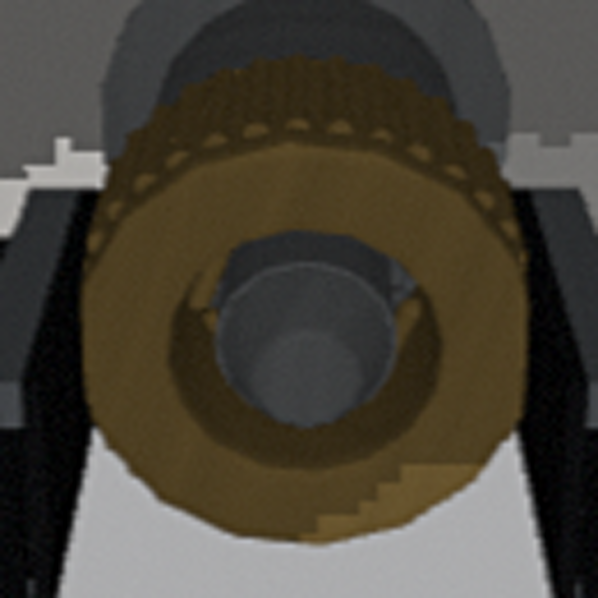

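>>> carry_out(moves=[{"tx":0.0,"ty":0.0,"tz":0.0007,"ax":0.0,"ay":0.0,"az":0.0,"hand":0.02},{"tx":0.0,"ty":0.0,"tz":0.0012,"ax":0.0,"ay":0.0,"az":0.0,"hand":0.02},{"tx":0.0,"ty":0.0,"tz":0.0012,"ax":0.0,"ay":0.0,"az":0.0,"hand":0.02}])

```text
time: 24.45
tool_pos: [0.5543, -0.3047, 0.1323]
eef_rot: [[-1.0, 0.01, -0.0], [0.01, 1.0, -0.0], [0.0, -0.0, -1.0]]
wrist_force: [0.8, 0.1, -0.9]
opening: 0.481
```

```bash
python3 f.py
python3 - <<'E'
from look import *
from nom import *
s,r=look("w21"); K=r["camera_matrix"]; c=(.5543,-.3048); z=s["tool_pos"][2]
draw(r["pixels"],K,TN(s),[(c,.005,.156),(c,.0085,.149),(c,.022,z-.0032),(c,.022,z+.0188)],(190,320,200,330),4.6,"pics/w21c.png")
E
```

```text
24.55 [ 0.5543 -0.3047  0.1323] F [ 0.26  0.05 -0.52] M [-0.017 -0.014  0.02 ] [0.028 0.02  0.012] j7 128.8 yaw 179.4 op 0.482
24.6 [ 0.5543 -0.3047  0.1323] 179.42 [  7.4  32.8  25.7  96.8 -16.8  54.2 128.8] F [ 0.23  0.05 -1.08] M [ 0.018  0.023 -0.028] op 0.48
```

View pics/w21c.png

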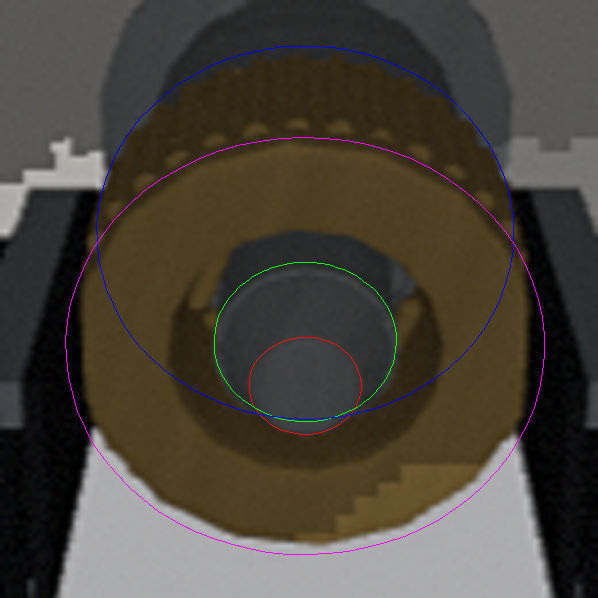

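>>> carry_out(moves=[{"tx":0.0,"ty":0.0,"tz":0.0,"ax":0.0,"ay":0.0,"az":7.0,"hand":0.02},{"tx":0.0,"ty":0.0,"tz":0.0,"ax":0.0,"ay":0.0,"az":15.0,"hand":0.02},{"tx":0.0,"ty":0.0,"tz":0.0,"ax":0.0,"ay":0.0,"az":20.0,"hand":0.02},{"tx":0.0,"ty":0.0,"tz":0.0,"ax":0.0,"ay":0.0,"az":20.0,"hand":0.02}])

```text
time: 25.15
tool_pos: [0.5544, -0.3046, 0.1323]
eef_rot: [[-0.936, 0.351, -0.0], [0.351, 0.936, -0.0], [0.0, -0.0, -1.0]]
wrist_force: [0.2, 1.0, -0.6]
opening: 0.484
```

```bash
python3 f.py
```

```text
25.25 [ 0.5544 -0.3047  0.1323] F [-0.1   0.32 -0.47] M [ 0.007  0.028 -0.024] [0.007 0.028 0.009] j7 111.6 yaw 159.6 op 0.478
```

>>> carry_out(moves=[{"tx":0.0,"ty":0.0,"tz":0.0006,"ax":0.0,"ay":0.0,"az":0.0,"hand":0.02},{"tx":0.0,"ty":0.0,"tz":0.0012,"ax":0.0,"ay":0.0,"az":0.0,"hand":0.02},{"tx":0.0,"ty":0.0,"tz":0.0012,"ax":0.0,"ay":0.0,"az":0.0,"hand":0.02}])

```text
time: 25.68
tool_pos: [0.5543, -0.3048, 0.1312]
eef_rot: [[-0.936, 0.351, 0.0], [0.351, 0.936, -0.0], [-0.0, -0.0, -1.0]]
wrist_force: [-0.4, 0.2, 1.1]
opening: 0.484
```

```bash
python3 f.py; python3 look.py s22 scene;  python3 - <<'E'
from look import *
from nom import *
s,r=look("w22"); 
cv2.imwrite("pics/w22c.png",cv2.resize(r["pixels"][180:330,180:330],None,fx=4,fy=4,interpolation=cv2.INTER_CUBIC)[:,:,::-1])
s,r=pickle.load(open("pics/s22.pkl","rb")); K,T=r["camera_matrix"],r["cam_to_world"]
u,v=proj(K,T,(.554,-.305,.126)).astype(int)
draw(r["pixels"],K,T,[((.554,-.305),.022,.129),((.554,-.305),.0885,.102),((.554,-.305),.022,.151)],(u-50,u+50,v-40,v+40),7,"pics/s22c.png")
E
```

```text
25.775 [ 0.5543 -0.3048  0.1312] F [-0.34  0.29  0.14] M [ 0.057  0.083 -0.009] [0.037 0.005 0.017] j7 111.5 yaw 159.4 op 0.479
25.825 [ 0.5543 -0.3048  0.1312] 159.42 [  4.1  33.8  30.4  97.  -20.2  54.7 111.5] F [0.3  0.4  0.16] M [-0.059  0.121  0.022] op 0.481
25.875 [ 0.5543 -0.3048  0.1312] 159.42 [  4.1  33.8  30.4  97.  -20.2  54.7 111.5] F [-0.44 -0.94  0.82] M [0.038 0.115 0.014] op 0.483
```

View pics/w22c.png

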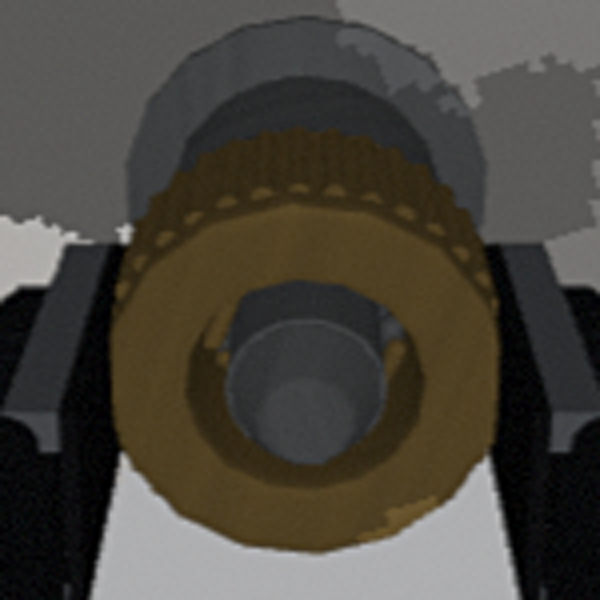

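View pics/s22c.png

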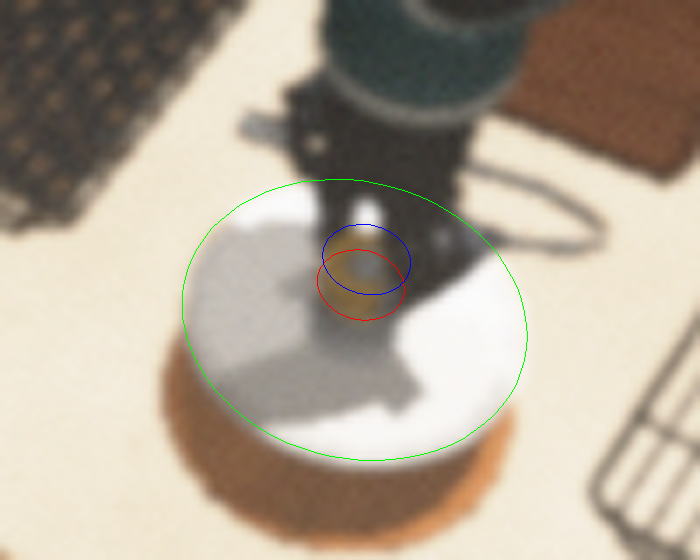

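>>> carry_out(moves=[{"tx":0.0,"ty":0.0,"tz":0.0005,"ax":0.0,"ay":0.0,"az":0.0,"hand":0.02},{"tx":0.0,"ty":0.0,"tz":0.0005,"ax":0.0,"ay":0.0,"az":0.0,"hand":0.02}])

```text
time: 26.18
tool_pos: [0.5544, -0.3048, 0.1311]
eef_rot: [[-0.936, 0.352, 0.0], [0.352, 0.936, -0.0], [-0.0, 0.0, -1.0]]
wrist_force: [-2.9, 2.4, 6.1]
opening: 0.482
```

```bash
python3 f.py
```

```text
26.275 [ 0.5544 -0.3048  0.1311] F [-2.32  1.67  7.09] M [0.368 0.609 0.007] [0.044 0.035 0.02 ] j7 111.5 yaw 159.4 op 0.483
```

>>> carry_out(moves=[{"tx":0.0,"ty":0.0,"tz":0.0,"ax":0.0,"ay":0.0,"az":5.0,"hand":0.02},{"tx":0.0,"ty":0.0,"tz":0.0002,"ax":0.0,"ay":0.0,"az":10.0,"hand":0.02},{"tx":0.0,"ty":0.0,"tz":0.0004,"ax":0.0,"ay":0.0,"az":15.0,"hand":0.02},{"tx":0.0,"ty":0.0,"tz":0.0006,"ax":0.0,"ay":0.0,"az":20.0,"hand":0.02},{"tx":0.0,"ty":0.0,"tz":0.0006,"ax":0.0,"ay":0.0,"az":20.0,"hand":0.02}])

```text
time: 26.95
tool_pos: [0.5545, -0.3048, 0.1303]
eef_rot: [[-0.759, 0.652, 0.0], [0.652, 0.759, -0.0], [-0.0, -0.0, -1.0]]
wrist_force: [-2.9, 1.5, 5.9]
opening: 0.48
```

```bash
python3 f.py
```

```text
27.05 [ 0.5545 -0.3049  0.1304] F [-2.    1.    5.64] M [ 0.195  0.437 -0.069] [0.042 0.019 0.032] j7 94.3 yaw 139.4 op 0.479
```

>>> carry_out(moves=[{"tx":0.0,"ty":0.0,"tz":0.0001,"ax":0.0,"ay":0.0,"az":5.0,"hand":0.02},{"tx":0.0,"ty":0.0,"tz":0.0003,"ax":0.0,"ay":0.0,"az":10.0,"hand":0.02},{"tx":0.0,"ty":0.0,"tz":0.0004,"ax":0.0,"ay":0.0,"az":15.0,"hand":0.02},{"tx":0.0,"ty":0.0,"tz":0.0006,"ax":0.0,"ay":0.0,"az":20.0,"hand":0.02},{"tx":0.0,"ty":0.0,"tz":0.0006,"ax":0.0,"ay":0.0,"az":20.0,"hand":0.02}])

```text
time: 27.72
tool_pos: [0.5545, -0.3048, 0.1297]
eef_rot: [[-0.49, 0.872, 0.0], [0.872, 0.49, -0.0], [-0.0, -0.0, -1.0]]
wrist_force: [-2.3, 0.0, 4.8]
opening: 0.481
```

```bash
python3 f.py
```

```text
27.825 [ 0.5545 -0.3048  0.1297] F [-1.56  0.44  4.82] M [ 0.153  0.344 -0.061] [0.005 0.018 0.032] j7 77.1 yaw 119.4 op 0.481
```

>>> carry_out(moves=[{"tx":0.0,"ty":0.0,"tz":0.0001,"ax":0.0,"ay":0.0,"az":5.0,"hand":0.02},{"tx":0.0,"ty":0.0,"tz":0.0002,"ax":0.0,"ay":0.0,"az":10.0,"hand":0.02},{"tx":0.0,"ty":0.0,"tz":0.0004,"ax":0.0,"ay":0.0,"az":15.0,"hand":0.02},{"tx":0.0,"ty":0.0,"tz":0.0005,"ax":0.0,"ay":0.0,"az":20.0,"hand":0.02},{"tx":0.0,"ty":0.0,"tz":0.0005,"ax":0.0,"ay":0.0,"az":20.0,"hand":0.02}])

```text
time: 28.5
tool_pos: [0.5545, -0.3048, 0.1291]
eef_rot: [[-0.164, 0.986, 0.0], [0.986, 0.164, -0.0], [-0.0, -0.0, -1.0]]
wrist_force: [-0.4, 0.4, 4.6]
opening: 0.481
```

```bash
python3 f.py
```

```text
28.6 [ 0.5545 -0.3047  0.1291] F [-0.95  0.32  4.97] M [ 0.123  0.2   -0.056] [0.03  0.017 0.007] j7 60.1 yaw 99.6 op 0.482
```

>>> carry_out(moves=[{"tx":0.0,"ty":0.0,"tz":0.0001,"ax":0.0,"ay":0.0,"az":5.0,"hand":0.02},{"tx":0.0,"ty":0.0,"tz":0.0002,"ax":0.0,"ay":0.0,"az":10.0,"hand":0.02},{"tx":0.0,"ty":0.0,"tz":0.0004,"ax":0.0,"ay":0.0,"az":15.0,"hand":0.02},{"tx":0.0,"ty":0.0,"tz":0.0005,"ax":0.0,"ay":0.0,"az":20.0,"hand":0.02},{"tx":0.0,"ty":0.0,"tz":0.0005,"ax":0.0,"ay":0.0,"az":20.0,"hand":0.02}])

```text
time: 29.28
tool_pos: [0.5544, -0.3047, 0.1284]
eef_rot: [[0.182, 0.983, -0.0], [0.983, -0.182, -0.0], [-0.0, 0.0, -1.0]]
wrist_force: [-0.1, 0.4, 4.3]
opening: 0.483
```

```bash
python3 f.py
```

```text
29.375 [ 0.5544 -0.3047  0.1284] F [0.1  0.78 3.81] M [ 0.101  0.01  -0.037] [0.021 0.031 0.008] j7 43.1 yaw 79.6 op 0.478
```

>>> carry_out(moves=[{"tx":0.0,"ty":0.0,"tz":0.0002,"ax":0.0,"ay":0.0,"az":5.0,"hand":0.02},{"tx":0.0,"ty":0.0,"tz":0.0003,"ax":0.0,"ay":0.0,"az":10.0,"hand":0.02},{"tx":0.0,"ty":0.0,"tz":0.0005,"ax":0.0,"ay":0.0,"az":15.0,"hand":0.02},{"tx":0.0,"ty":0.0,"tz":0.0006,"ax":0.0,"ay":0.0,"az":20.0,"hand":0.02},{"tx":0.0,"ty":0.0,"tz":0.0006,"ax":0.0,"ay":0.0,"az":20.0,"hand":0.02}])

```text
time: 30.05
tool_pos: [0.5544, -0.3047, 0.1278]
eef_rot: [[0.507, 0.862, -0.0], [0.862, -0.507, -0.0], [-0.0, 0.0, -1.0]]
wrist_force: [-0.0, 0.4, 3.1]
opening: 0.484
```

```bash
python3 f.py
```

```text
30.15 [ 0.5544 -0.3047  0.1278] F [0.2  0.45 2.72] M [ 0.085 -0.031 -0.063] [0.028 0.024 0.014] j7 26.0 yaw 59.6 op 0.481
```

>>> carry_out(moves=[{"tx":0.0,"ty":0.0,"tz":0.0002,"ax":0.0,"ay":0.0,"az":5.0,"hand":0.02},{"tx":0.0,"ty":0.0,"tz":0.0003,"ax":0.0,"ay":0.0,"az":10.0,"hand":0.02},{"tx":0.0,"ty":0.0,"tz":0.0005,"ax":0.0,"ay":0.0,"az":15.0,"hand":0.02},{"tx":0.0,"ty":0.0,"tz":0.0007,"ax":0.0,"ay":0.0,"az":20.0,"hand":0.02},{"tx":0.0,"ty":0.0,"tz":0.0007,"ax":0.0,"ay":0.0,"az":20.0,"hand":0.02}])

```text
time: 30.82
tool_pos: [0.5543, -0.3047, 0.1271]
eef_rot: [[0.771, 0.636, -0.0], [0.636, -0.771, -0.0], [-0.0, 0.0, -1.0]]
wrist_force: [0.3, -0.3, 3.4]
opening: 0.483
```

```bash
python3 f.py
```

```text
30.925 [ 0.5544 -0.3047  0.1272] F [0.11 0.38 3.1 ] M [ 0.069 -0.055 -0.059] [0.037 0.03  0.012] j7 8.8 yaw 39.6 op 0.485
```

>>> carry_out(moves=[{"tx":0.0,"ty":0.0,"tz":0.0002,"ax":0.0,"ay":0.0,"az":5.0,"hand":0.02},{"tx":0.0,"ty":0.0,"tz":0.0003,"ax":0.0,"ay":0.0,"az":10.0,"hand":0.02},{"tx":0.0,"ty":0.0,"tz":0.0005,"ax":0.0,"ay":0.0,"az":15.0,"hand":0.02},{"tx":0.0,"ty":0.0,"tz":0.0007,"ax":0.0,"ay":0.0,"az":20.0,"hand":0.02},{"tx":0.0,"ty":0.0,"tz":0.0007,"ax":0.0,"ay":0.0,"az":20.0,"hand":0.02}])

```text
time: 31.6
tool_pos: [0.5543, -0.3048, 0.1265]
eef_rot: [[0.943, 0.333, -0.0], [0.333, -0.943, -0.0], [-0.0, 0.0, -1.0]]
wrist_force: [1.0, -0.2, 5.2]
opening: 0.481
```

```bash
python3 f.py
```

```text
31.7 [ 0.5543 -0.3048  0.1265] F [0.41 0.12 4.35] M [ 0.095 -0.058 -0.052] [0.022 0.019 0.01 ] j7 -8.6 yaw 19.6 op 0.48
```

Run:
```python
from look import *
s,r=look("w23"); 
cv2.imwrite("pics/w23c.png",cv2.resize(r["pixels"][180:330,180:330],None,fx=4,fy=4,interpolation=cv2.INTER_CUBIC)[:,:,::-1])
```

```text
31.75 [ 0.5544 -0.3048  0.1265] 19.53 [-14.5  47.6  62.1  97.8 -46.4  64.3  -8.6] F [ 0.55 -0.31  4.38] M [ 0.082 -0.04  -0.041] op 0.479
```

View pics/w23c.png

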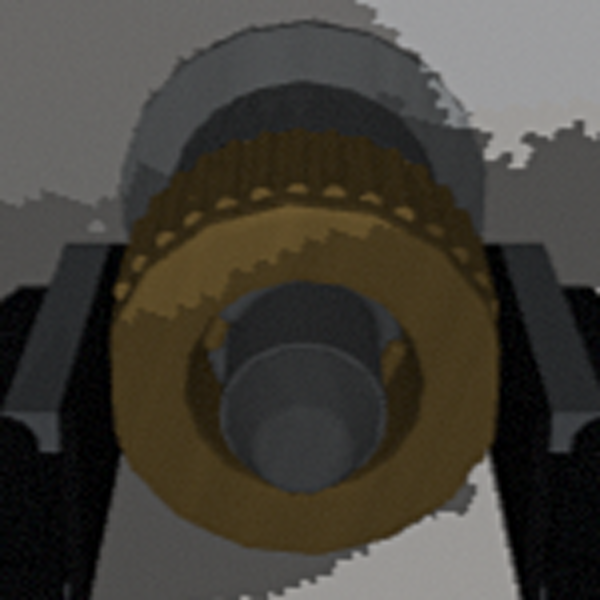

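>>> carry_out(moves=[{"tx":0.0,"ty":0.0,"tz":0.0002,"ax":0.0,"ay":0.0,"az":5.0,"hand":0.02},{"tx":0.0,"ty":0.0,"tz":0.0003,"ax":0.0,"ay":0.0,"az":10.0,"hand":0.02},{"tx":0.0,"ty":0.0,"tz":0.0005,"ax":0.0,"ay":0.0,"az":15.0,"hand":0.02},{"tx":0.0,"ty":0.0,"tz":0.0006,"ax":0.0,"ay":0.0,"az":20.0,"hand":0.02},{"tx":0.0,"ty":0.0,"tz":0.0006,"ax":0.0,"ay":0.0,"az":20.0,"hand":0.02}])

```text
time: 32.42
tool_pos: [0.5543, -0.3048, 0.1258]
eef_rot: [[1.0, -0.009, -0.0], [-0.009, -1.0, -0.0], [-0.0, 0.0, -1.0]]
wrist_force: [1.1, 1.1, 5.4]
opening: 0.483
```

```bash
python3 f.py
```

```text
32.525 [ 0.5543 -0.3048  0.1259] F [0.19 0.35 4.57] M [ 0.056 -0.04  -0.049] [0.06  0.043 0.054] j7 -26.2 yaw -0.5 op 0.478
```

>>> carry_out(moves=[{"tx":0.0,"ty":0.0,"tz":0.0002,"ax":0.0,"ay":0.0,"az":5.0,"hand":0.02},{"tx":0.0,"ty":0.0,"tz":0.0003,"ax":0.0,"ay":0.0,"az":10.0,"hand":0.02},{"tx":0.0,"ty":0.0,"tz":0.0005,"ax":0.0,"ay":0.0,"az":15.0,"hand":0.02},{"tx":0.0,"ty":0.0,"tz":0.0006,"ax":0.0,"ay":0.0,"az":20.0,"hand":0.02},{"tx":0.0,"ty":0.0,"tz":0.0006,"ax":0.0,"ay":0.0,"az":20.0,"hand":0.02}])

```text
time: 33.2
tool_pos: [0.5544, -0.3049, 0.1255]
eef_rot: [[0.936, -0.352, 0.0], [-0.352, -0.936, -0.0], [0.0, 0.0, -1.0]]
wrist_force: [-0.7, 0.5, 8.0]
opening: 0.482
```

```bash
python3 f.py
```

```text
33.3 [ 0.5544 -0.3049  0.1255] F [-0.04  0.47  6.58] M [ 0.077  0.01  -0.052] [0.047 0.03  0.04 ] j7 -44.7 yaw -20.5 op 0.481
```

Run:
```python
from look import *
s,r=look("w24"); 
cv2.imwrite("pics/w24c.png",cv2.resize(r["pixels"][180:330,180:330],None,fx=4,fy=4,interpolation=cv2.INTER_CUBIC)[:,:,::-1])
```

```text
33.35 [ 0.5544 -0.3049  0.1255] -20.5 [-16.8  52.   68.1  97.9 -52.1  68.  -44.7] F [0.45 0.4  6.89] M [ 0.077 -0.024 -0.062] op 0.486
```

View pics/w24c.png

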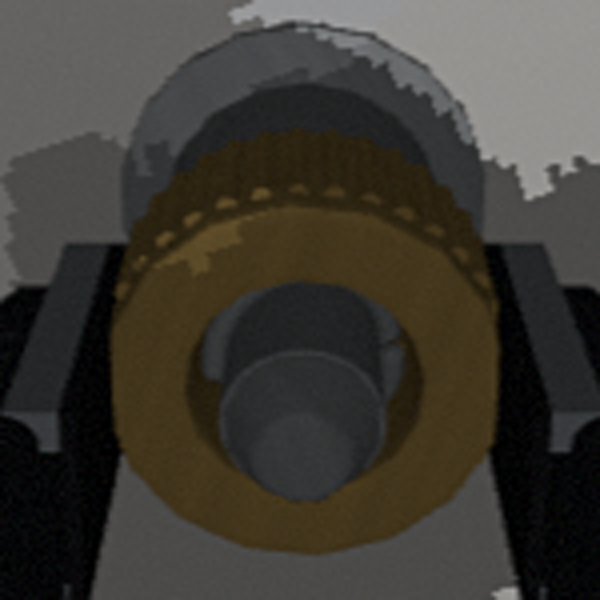

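>>> carry_out(moves=[{"tx":0.0,"ty":0.0,"tz":0.0,"ax":0.0,"ay":0.0,"az":0.0,"hand":0.05},{"tx":0.0,"ty":0.0,"tz":0.0,"ax":0.0,"ay":0.0,"az":0.0,"hand":0.062},{"tx":0.0,"ty":0.0,"tz":0.0,"ax":0.0,"ay":0.0,"az":0.0,"hand":0.062},{"tx":0.0,"ty":0.0,"tz":0.0,"ax":0.0,"ay":0.0,"az":-8.0,"hand":0.062},{"tx":0.0,"ty":0.0,"tz":0.0,"ax":0.0,"ay":0.0,"az":-18.0,"hand":0.062},{"tx":0.0,"ty":0.0,"tz":0.0,"ax":0.0,"ay":0.0,"az":-28.0,"hand":0.062},{"tx":0.0,"ty":0.0,"tz":0.0,"ax":0.0,"ay":0.0,"az":-38.0,"hand":0.062},{"tx":0.0,"ty":0.0,"tz":0.0,"ax":0.0,"ay":0.0,"az":-48.0,"hand":0.062},{"tx":0.0,"ty":0.0,"tz":0.0,"ax":0.0,"ay":0.0,"az":-58.0,"hand":0.062},{"tx":0.0,"ty":0.0,"tz":0.0,"ax":0.0,"ay":0.0,"az":-68.0,"hand":0.062}])

```text
time: 34.65
tool_pos: [0.5542, -0.3047, 0.1252]
eef_rot: [[0.672, 0.74, -0.0], [0.74, -0.672, -0.0], [-0.0, -0.0, -1.0]]
wrist_force: [-0.1, 0.7, 0.3]
opening: 0.728
```

Run:
```python
from look import *
s,r=look("w25"); 
cv2.imwrite("pics/w25c.png",cv2.resize(r["pixels"][180:330,160:350],None,fx=4,fy=4,interpolation=cv2.INTER_CUBIC)[:,:,::-1])
```

```text
34.65 [ 0.5542 -0.3047  0.1252] 47.76 [-10.8  43.2  54.5  97.7 -39.8  60.6  14.9] F [-0.08  0.72  0.33] M [-0.027  0.046 -0.029] op 0.728
```

View pics/w25c.png

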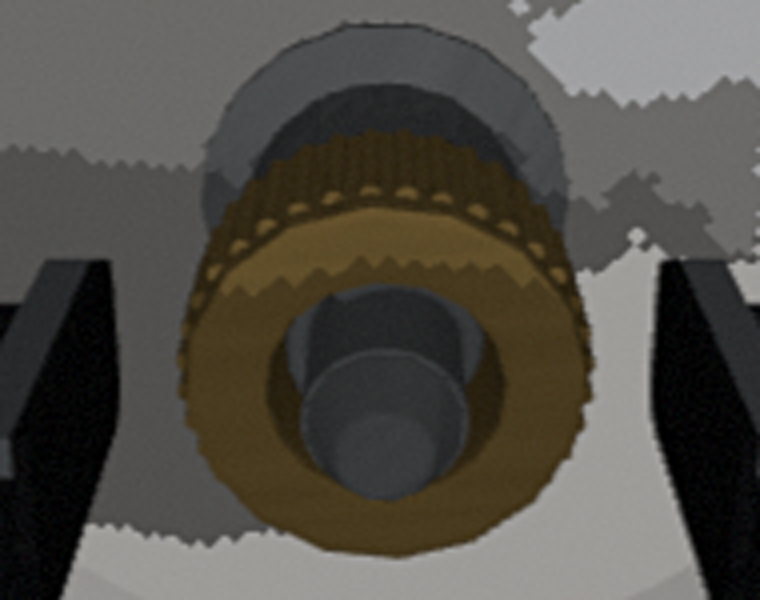

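>>> carry_out(moves=[{"tx":0.0,"ty":0.0,"tz":0.0,"ax":0.0,"ay":0.0,"az":-10.0,"hand":0.062},{"tx":0.0,"ty":0.0,"tz":0.0,"ax":0.0,"ay":0.0,"az":-20.0,"hand":0.062},{"tx":0.0,"ty":0.0,"tz":0.0,"ax":0.0,"ay":0.0,"az":-30.0,"hand":0.062},{"tx":0.0,"ty":0.0,"tz":0.0,"ax":0.0,"ay":0.0,"az":-40.0,"hand":0.062},{"tx":0.0,"ty":0.0,"tz":0.0,"ax":0.0,"ay":0.0,"az":-50.0,"hand":0.062},{"tx":0.0,"ty":0.0,"tz":0.0,"ax":0.0,"ay":0.0,"az":-60.0,"hand":0.062},{"tx":0.0,"ty":0.0,"tz":0.0,"ax":0.0,"ay":0.0,"az":-70.0,"hand":0.062},{"tx":0.0,"ty":0.0,"tz":0.0,"ax":0.0,"ay":0.0,"az":-80.0,"hand":0.062},{"tx":0.0,"ty":0.0,"tz":0.0,"ax":0.0,"ay":0.0,"az":-80.0,"hand":0.062},{"tx":0.0,"ty":0.0,"tz":0.0,"ax":0.0,"ay":0.0,"az":-80.0,"hand":0.062}])

```text
time: 35.95
tool_pos: [0.5542, -0.3048, 0.1251]
eef_rot: [[-0.603, 0.798, -0.0], [0.798, 0.603, 0.0], [0.0, -0.0, -1.0]]
wrist_force: [-0.1, 0.3, -0.2]
opening: 0.73
```

```bash
python3 look.py w26
```

```text
35.95 [ 0.5542 -0.3048  0.1251] 127.11 [  0.3  35.8  36.1  97.4 -24.8  55.1  82.8] F [-0.13  0.3  -0.23] M [-0.065  0.021  0.03 ] op 0.73
```

>>> carry_out(moves=[{"tx":0.0,"ty":0.0,"tz":0.0,"ax":0.0,"ay":0.0,"az":0.0,"hand":0.048},{"tx":0.0,"ty":0.0,"tz":0.0,"ax":0.0,"ay":0.0,"az":0.0,"hand":0.02},{"tx":0.0,"ty":0.0,"tz":0.0,"ax":0.0,"ay":0.0,"az":0.0,"hand":0.02},{"tx":0.0,"ty":0.0,"tz":0.0,"ax":0.0,"ay":0.0,"az":0.0,"hand":0.02},{"tx":0.0,"ty":0.0,"tz":0.0,"ax":0.0,"ay":0.0,"az":0.0,"hand":0.02}])

```text
time: 36.62
tool_pos: [0.5545, -0.3047, 0.1253]
eef_rot: [[-0.608, 0.794, 0.0], [0.794, 0.608, -0.0], [-0.0, 0.0, -1.0]]
wrist_force: [-0.5, 2.0, 4.7]
opening: 0.485
```

```bash
python3 f.py
```

```text
36.725 [ 0.5545 -0.3047  0.1253] F [-0.65  2.08  4.96] M [0.469 0.094 0.027] [0.025 0.016 0.029] j7 83.1 yaw 127.4 op 0.488
```

>>> carry_out(moves=[{"tx":0.0,"ty":0.0,"tz":0.0001,"ax":0.0,"ay":0.0,"az":5.0,"hand":0.02},{"tx":0.0,"ty":0.0,"tz":0.0003,"ax":0.0,"ay":0.0,"az":10.0,"hand":0.02},{"tx":0.0,"ty":0.0,"tz":0.0004,"ax":0.0,"ay":0.0,"az":15.0,"hand":0.02},{"tx":0.0,"ty":0.0,"tz":0.0006,"ax":0.0,"ay":0.0,"az":20.0,"hand":0.02},{"tx":0.0,"ty":0.0,"tz":0.0006,"ax":0.0,"ay":0.0,"az":20.0,"hand":0.02}])

```text
time: 37.4
tool_pos: [0.5545, -0.3048, 0.1249]
eef_rot: [[-0.298, 0.955, 0.0], [0.955, 0.298, -0.0], [-0.0, 0.0, -1.0]]
wrist_force: [-1.3, 2.1, 8.5]
opening: 0.488
```

```bash
python3 f.py
```

```text
37.5 [ 0.5545 -0.3048  0.1249] F [-1.4   2.02  8.03] M [ 0.475  0.325 -0.123] [0.04  0.016 0.02 ] j7 65.9 yaw 107.4 op 0.489
```

>>> carry_out(moves=[{"tx":0.0,"ty":0.0,"tz":-0.0003,"ax":0.0,"ay":0.0,"az":0.0,"hand":0.02},{"tx":0.0,"ty":0.0,"tz":-0.0003,"ax":0.0,"ay":0.0,"az":0.0,"hand":0.02}])

```text
time: 37.8
tool_pos: [0.5544, -0.3048, 0.125]
eef_rot: [[-0.299, 0.954, 0.0], [0.954, 0.299, -0.0], [-0.0, 0.0, -1.0]]
wrist_force: [0.9, 0.4, 4.9]
opening: 0.488
```

```bash
python3 f.py
```

```text
37.9 [ 0.5544 -0.3048  0.125 ] F [0.04 0.94 4.92] M [ 0.226 -0.026 -0.125] [0.018 0.017 0.015] j7 65.9 yaw 107.4 op 0.487
```

>>> carry_out(moves=[{"tx":0.0,"ty":0.0,"tz":0.0,"ax":0.0,"ay":0.0,"az":2.0,"hand":0.02},{"tx":0.0,"ty":0.0,"tz":0.0,"ax":0.0,"ay":0.0,"az":4.0,"hand":0.02},{"tx":0.0,"ty":0.0,"tz":0.0,"ax":0.0,"ay":0.0,"az":4.0,"hand":0.02}])

```text
time: 38.33
tool_pos: [0.5543, -0.3048, 0.1249]
eef_rot: [[-0.231, 0.973, -0.0], [0.973, 0.231, -0.0], [-0.0, -0.0, -1.0]]
wrist_force: [-0.4, 1.5, 5.5]
opening: 0.487
```

```bash
python3 f.py; python3 f.py
```

```text
38.425 [ 0.5543 -0.3047  0.1249] F [-0.2   1.25  5.38] M [ 0.247  0.08  -0.017] [0.019 0.032 0.019] j7 62.5 yaw 103.4 op 0.486
38.575 [ 0.5543 -0.3047  0.1249] F [-0.03  1.56  5.53] M [ 0.261  0.111 -0.008] [0.01  0.014 0.006] j7 62.5 yaw 103.4 op 0.487
```

>>> carry_out(moves=[{"tx":0.0,"ty":0.0,"tz":0.0,"ax":0.0,"ay":0.0,"az":1.0,"hand":0.02},{"tx":0.0,"ty":0.0,"tz":0.0001,"ax":0.0,"ay":0.0,"az":2.0,"hand":0.02},{"tx":0.0,"ty":0.0,"tz":0.0001,"ax":0.0,"ay":0.0,"az":3.0,"hand":0.02},{"tx":0.0,"ty":0.0,"tz":0.0001,"ax":0.0,"ay":0.0,"az":4.0,"hand":0.02}])

```text
time: 39.12
tool_pos: [0.5543, -0.3047, 0.1248]
eef_rot: [[-0.162, 0.987, -0.0], [0.987, 0.162, -0.0], [-0.0, -0.0, -1.0]]
wrist_force: [-0.9, 2.3, 4.7]
opening: 0.484
```

```bash
cat > g.py <<'E'
from bench import sense
import numpy as np
s=sense(); print(s["time"],s["tool_pos"].round(4),"F",s["wrist_force"].round(2),"M",s["moment"].round(3),"j3,j7",s["qpos"][[2,6]].round(1),"eff7",s["joint_efforts"][6].round(3),"yaw",np.degrees(np.arctan2(s["eef_rot"][1,0],s["eef_rot"][0,0])).round(1),"op",round(s["opening"],3))
E
python3 g.py; python3 f.py
```

```text
39.125 [ 0.5543 -0.3047  0.1248] F [-0.94  2.31  4.68] M [0.267 0.118 0.251] j3,j7 [42.7 59. ] eff7 0.179 yaw 99.3 op 0.484
39.225 [ 0.5543 -0.3047  0.1248] F [-0.8   2.19  5.44] M [0.272 0.159 0.162] [0.007 0.031 0.068] j7 59.1 yaw 99.4 op 0.484
```

```bash
python3 g.py; python3 f.py; python3 g.py
```

```text
39.275 [ 0.5543 -0.3047  0.1248] F [-0.77  1.79  4.95] M [0.324 0.142 0.086] j3,j7 [42.7 59.1] eff7 -0.254 yaw 99.4 op 0.487
39.375 [ 0.5543 -0.3047  0.1248] F [-0.93  1.72  4.59] M [0.315 0.175 0.065] [0.026 0.029 0.015] j7 59.1 yaw 99.4 op 0.488
39.425 [ 0.5543 -0.3047  0.1248] F [0.38 1.09 5.03] M [0.384 0.186 0.125] j3,j7 [42.7 59.1] eff7 -0.113 yaw 99.4 op 0.487
```

>>> carry_out(moves=[{"tx":0.0,"ty":0.0,"tz":0.0,"ax":0.0,"ay":0.0,"az":0.6,"hand":0.02},{"tx":0.0,"ty":0.0,"tz":0.0,"ax":0.0,"ay":0.0,"az":1.2,"hand":0.02},{"tx":0.0,"ty":0.0,"tz":0.0001,"ax":0.0,"ay":0.0,"az":1.8,"hand":0.02},{"tx":0.0,"ty":0.0,"tz":0.0001,"ax":0.0,"ay":0.0,"az":2.4,"hand":0.02},{"tx":0.0,"ty":0.0,"tz":0.0001,"ax":0.0,"ay":0.0,"az":3.0,"hand":0.02}])

```text
time: 40.05
tool_pos: [0.5543, -0.3047, 0.1248]
eef_rot: [[-0.111, 0.994, -0.0], [0.994, 0.111, -0.0], [-0.0, -0.0, -1.0]]
wrist_force: [-1.1, 1.9, 5.0]
opening: 0.486
```

```bash
python3 g.py; python3 f.py; python3 g.py
```

```text
40.05 [ 0.5543 -0.3047  0.1248] F [-1.09  1.85  4.99] M [0.324 0.244 0.255] j3,j7 [43.4 56.5] eff7 0.001 yaw 96.4 op 0.486
40.15 [ 0.5543 -0.3047  0.1247] F [-1.45  2.05  4.81] M [0.33  0.253 0.203] [0.011 0.007 0.044] j7 56.5 yaw 96.4 op 0.484
40.2 [ 0.5543 -0.3047  0.1247] F [-1.98  1.2   5.25] M [0.349 0.22  0.124] j3,j7 [43.4 56.5] eff7 -0.279 yaw 96.4 op 0.491
```

```bash
python3 f.py; python3 f.py;python3 - <<'E'
from look import *
s,r=look("w27"); 
cv2.imwrite("pics/w27c.png",cv2.resize(r["pixels"][180:330,180:330],None,fx=4,fy=4,interpolation=cv2.INTER_CUBIC)[:,:,::-1])
E
```

```text
40.3 [ 0.5543 -0.3047  0.1247] F [-1.27  1.52  5.24] M [0.337 0.243 0.153] [0.009 0.024 0.021] j7 56.5 yaw 96.4 op 0.483
40.45 [ 0.5543 -0.3047  0.1248] F [-1.62  1.46  4.46] M [0.352 0.242 0.153] [0.003 0.024 0.005] j7 56.5 yaw 96.4 op 0.489
40.5 [ 0.5543 -0.3048  0.1248] 96.42 [ -4.4  38.2  43.4  97.5 -30.5  56.7  56.5] F [-1.25  2.35  3.94] M [0.329 0.248 0.192] op 0.486
```

View pics/w27c.png

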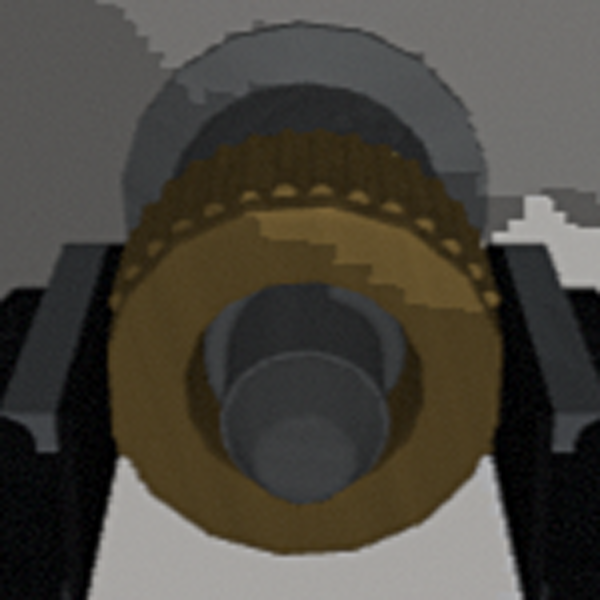

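>>> carry_out(moves=[{"tx":0.0,"ty":0.0,"tz":0.0,"ax":0.0,"ay":0.0,"az":0.3,"hand":0.02},{"tx":0.0,"ty":0.0,"tz":0.0,"ax":0.0,"ay":0.0,"az":0.6,"hand":0.02},{"tx":0.0,"ty":0.0,"tz":0.0,"ax":0.0,"ay":0.0,"az":0.9,"hand":0.02},{"tx":0.0,"ty":0.0,"tz":0.0,"ax":0.0,"ay":0.0,"az":1.2,"hand":0.02},{"tx":0.0,"ty":0.0,"tz":0.0001,"ax":0.0,"ay":0.0,"az":1.5,"hand":0.02}])

```text
time: 41.18
tool_pos: [0.5543, -0.3047, 0.1247]
eef_rot: [[-0.085, 0.996, 0.0], [0.996, 0.085, -0.0], [-0.0, 0.0, -1.0]]
wrist_force: [-0.7, 2.2, 5.6]
opening: 0.485
```

```bash
python3 g.py; python3 f.py; python3 f.py
```

```text
41.175 [ 0.5543 -0.3047  0.1247] F [-0.65  2.18  5.59] M [0.41  0.341 0.26 ] j3,j7 [43.7 55.2] eff7 -0.124 yaw 94.9 op 0.485
41.275 [ 0.5543 -0.3047  0.1247] F [-1.36  1.76  5.51] M [0.418 0.321 0.216] [0.005 0.035 0.031] j7 55.3 yaw 94.9 op 0.488
41.425 [ 0.5543 -0.3047  0.1247] F [-1.19  2.37  4.52] M [0.406 0.299 0.185] [0.006 0.03  0.024] j7 55.3 yaw 94.9 op 0.489
```

>>> carry_out(moves=[{"tx":0.0,"ty":0.0,"tz":0.0,"ax":0.0,"ay":0.0,"az":0.0,"hand":0.055},{"tx":0.0,"ty":0.0,"tz":0.0,"ax":0.0,"ay":0.0,"az":0.0,"hand":0.07},{"tx":0.0,"ty":0.0,"tz":0.0,"ax":0.0,"ay":0.0,"az":0.0,"hand":0.075},{"tx":0.0,"ty":0.0,"tz":0.0,"ax":0.0,"ay":0.0,"az":0.0,"hand":0.075}])

```text
time: 41.98
tool_pos: [0.5543, -0.3048, 0.1246]
eef_rot: [[-0.086, 0.996, -0.0], [0.996, 0.086, -0.0], [-0.0, -0.0, -1.0]]
wrist_force: [0.3, 0.2, -0.2]
opening: 0.875
```

```bash
python3 f.py
python3 - <<'E'
from look import *
s,r=look("w28"); 
cv2.imwrite("pics/w28c.png",cv2.resize(r["pixels"][180:330,180:330],None,fx=4,fy=4,interpolation=cv2.INTER_CUBIC)[:,:,::-1])
E
```

```text
42.075 [ 0.5543 -0.3048  0.1246] F [0.38 0.44 0.25] M [ 0.    -0.017  0.029] [0.026 0.016 0.035] j7 55.3 yaw 94.9 op 0.876
42.125 [ 0.5543 -0.3047  0.1246] 94.92 [ -4.6  38.3  43.7  97.5 -30.8  56.8  55.3] F [ 0.06 -0.29 -0.81] M [-0.001 -0.033 -0.018] op 0.875
```

View pics/w28c.png

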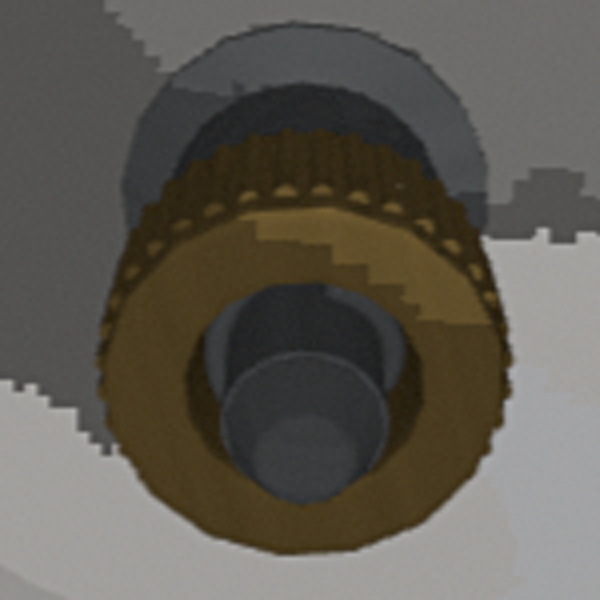

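>>> carry_out(moves=[{"tx":0.0,"ty":0.0,"tz":-0.01,"ax":0.0,"ay":0.0,"az":0.0,"hand":0.075},{"tx":0.0,"ty":0.0,"tz":-0.03,"ax":0.0,"ay":0.0,"az":0.0,"hand":0.075},{"tx":0.0,"ty":0.0,"tz":-0.06,"ax":0.0,"ay":0.0,"az":9.0,"hand":0.075},{"tx":0.0,"ty":0.0,"tz":-0.09,"ax":0.0,"ay":0.0,"az":19.0,"hand":0.075},{"tx":0.0,"ty":0.0,"tz":-0.1,"ax":0.0,"ay":0.0,"az":29.0,"hand":0.075},{"tx":0.0,"ty":0.0,"tz":-0.1,"ax":0.0,"ay":0.0,"az":39.0,"hand":0.075},{"tx":0.0,"ty":0.0,"tz":-0.1,"ax":0.0,"ay":0.0,"az":49.0,"hand":0.075},{"tx":0.0,"ty":0.0,"tz":-0.1,"ax":0.0,"ay":0.0,"az":55.5,"hand":0.075},{"tx":0.0,"ty":0.0,"tz":-0.1,"ax":0.0,"ay":0.0,"az":55.5,"hand":0.075},{"tx":0.0,"ty":0.0,"tz":-0.1,"ax":0.0,"ay":0.0,"az":55.5,"hand":0.075}])

```text
time: 43.42
tool_pos: [0.5544, -0.3047, 0.2253]
eef_rot: [[0.771, 0.637, 0.001], [0.637, -0.771, -0.0], [0.0, 0.001, -1.0]]
wrist_force: [0.2, 0.7, 0.0]
opening: 0.88
```

Run:
```python
from look import *
from nom import *
from scipy.optimize import least_squares
s,r=look("w29")
cv2.imwrite("pics/w29c.png",cv2.resize(r["pixels"][60:300,140:380],None,fx=2.5,fy=2.5,interpolation=cv2.INTER_CUBIC)[:,:,::-1])
# rim edge fit: sample radially for white/beige boundary via saturation
def fit(n,c0=(.5543,-.305)):
    s,r=pickle.load(open(f"pics/{n}.pkl","rb")); K=r["camera_matrix"]; T=TN(s)
    im=cv2.cvtColor(r["pixels"],cv2.COLOR_RGB2HSV)[:,:,1].astype(np.float32); im=cv2.GaussianBlur(im,(0,0),.8)
    pts=[]
    for a in np.radians(np.arange(0,360,2)):
        rr=np.arange(.080,.097,.0003)
        uv=np.array([proj(K,T,(c0[0]+q*np.cos(a),c0[1]+q*np.sin(a),.1)) for q in rr]).astype(np.float32)
        if uv.min()<2 or uv[:,0].max()>509 or uv[:,1].max()>255: continue
        v=cv2.remap(im,uv[:,0].reshape(1,-1),uv[:,1].reshape(1,-1),cv2.INTER_LINEAR)[0]
        g=np.diff(v); k=g.argmax()
        if g[k]>1.2: pts.append(uv[k])
    pts=np.array(pts)
    def res(p):
        q=ring(K,T,p[:2],.0885,p[2],180)
        from scipy.spatial import cKDTree
        d,i=cKDTree(q).query(pts); 
        cen=q.mean(0); 
        qa=np.arctan2(*(q-cen).T[::-1]); o=np.argsort(qa); qr=np.hypot(*(q-cen).T)
        pa=np.arctan2(*(pts-cen).T[::-1]); pr=np.hypot(*(pts-cen).T)
        return pr-np.interp(pa,qa[o],qr[o],period=2*np.pi)
    f=least_squares(res,[*c0,.1],loss="soft_l1",f_scale=.5,x_scale=.001)
    print(n,len(pts),f.x.round(4),np.median(np.abs(f.fun)).round(2),s["tool_pos"].round(4),(s["eef_rot"][:,2]*1e3).round(1))
fit("w11"); fit("w29")
```

```text
43.425 [ 0.5544 -0.3047  0.2253] 39.59 [-14.4  38.1  61.2  93.1 -35.1  70.1   3.6] F [0.17 0.73 0.03] M [ 0.045  0.002 -0.021] op 0.88
w11 136 [ 0.5534 -0.3052  0.0982] 0.23 [ 0.5536 -0.3052  0.2246] [ 7.e-01 -1.e-01 -1.e+03]
w29 135 [ 0.5535 -0.3052  0.0949] 0.21 [ 0.5544 -0.3047  0.2253] [ 7.e-01 -1.e-01 -1.e+03]
```

View pics/w29c.png

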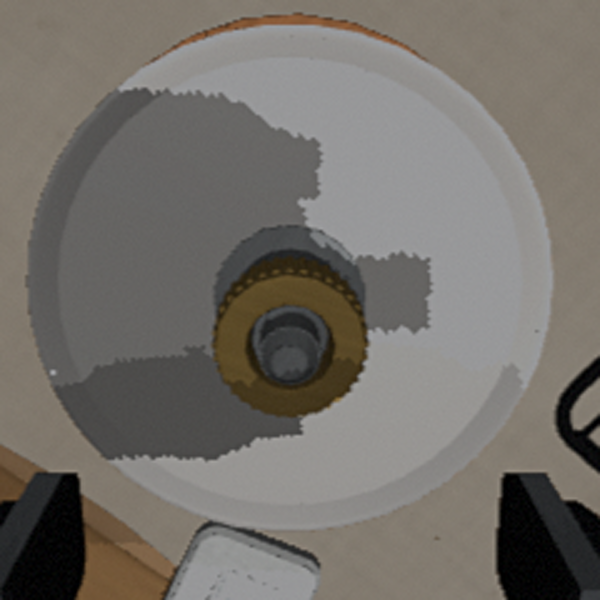

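```bash
python3 look.py top9 top
```

```text
43.475 [ 0.5544 -0.3047  0.2252] 39.56 [-14.4  38.1  61.2  93.1 -35.1  70.1   3.6] F [ 0.25 -0.22  0.36] M [ 0.     0.003 -0.033] op 0.881
```

View pics/top9.png

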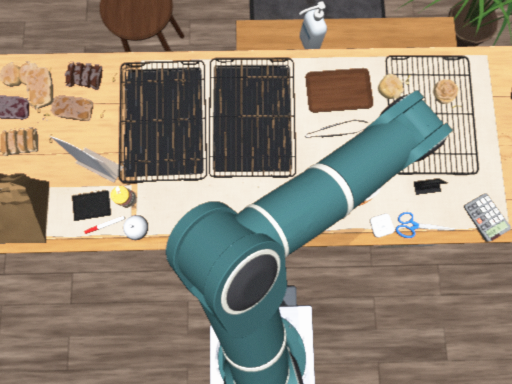

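The top view shows the jam jar (124,196) and the card reader (382,225) where they started. The stand is hidden under the arm, and nothing is touching the tool.

```bash
python3 -c "
from bench import sign_off
print(sign_off())"
```

```text
the job is handed in; nothing more can be done
None
```

The pastry stand is assembled and handed in at about 43.5 s. The upper tier is on the gasket, and the ring nut is screwed down and should be hand-tight.

- **Tier:** I gripped it by the hub and lowered it over the rod until the gasket carried its weight; the vertical force on the wrist went from -4.4 N to about -0.5 N.
- **Nut:** I turned it clockwise about 212° in all, regripping once because joint 3 was near its limit. I stopped when the slow-turn moment had settled at about 0.19 N m, after single readings of up to 0.26 N m while moving.
- **Last checks:**
  - A wrist-camera fit of the rim puts the tier about 3.3 mm lower than before tightening, which fits the gasket having gone firm.
  - The nut stayed in place when released.
  - The gripper is clear of everything with about zero force.
  - The jam and card reader look unmoved in the top view, though the arm hid the stand itself there.
- **Uncertain or in disagreement:**
  - The clamping force could not be measured directly. From the moment I estimate 15–25 N, but if the readings taken while moving are the truer ones it could be about 30 N, close to the cracking limit.
  - The moment rose faster over the last few degrees than the stated 0.3–0.6 N m per radian. I put this down to the grip winding up.
  - By my grip geometry, the nut met the thread with its underside near 128 mm, not 133–137 mm as stated. I did not find out why.

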